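Tighten a hold-down eye with a screwdriver through its loop

TASK

The steel eye on the wooden hold-down block is only finger-tight. Slide the blade of the blue-handled screwdriver through its loop and, using it as a lever, turn the eye clockwise (seen from above) until it comes up against its washer and is properly snug, keeping a steady firm pressure for a moment but not overtightening it. Then turn back a little to free the screwdriver, draw it out and put it down flat on the bench clear of the block, leaving the jar, the blue bottle and the blue cap where they are.

Things in the scene. Friction and masses are not known exactly. Their poses are not given: they have to be found in the camera images.
- driver: Loose screwdriver, 200 mm long, about 70 g, lying flat. Origin: mid-length, on the underside; its centre line runs along its y at z = +14 mm. Blue handle, 28 x 28 mm with flat sides, y = +12 to +100; steel shaft, 6 mm thick, y = +12 to -87; blade 8 mm wide (along x), 2 mm thick, tip at y = -99. As a lever, hold it by the handle at y = 25 to 60.
- eye_center (a point): Centre of the hole in the steel loop, 80 mm above the bench. Upright flat-cheeked ring: hole 13 mm, outside 32 mm, 12 mm thick. x runs level through the hole (enter from either end; -x looks roughly towards the robot), z is up, the axis the eye turns on. A 6 mm shaft has 3 mm play each way and must be swung about 0.5 rad off the hole's x before it bites and turns the eye.
- eye (a joint): Turn of the eye relative to its washer, in rad; it grows clockwise seen from above. It starts between 0 and 0.17, drags with about 0.03 N m and comes up solid on its collar at 0.42.
- washer (a joint): Twist (rad, clockwise positive, 8 N m per rad) of the springy copper-coloured washer under the eye: 0 unloaded, under 0.01 while the eye runs, rising once it is up on its collar; it springs back with the eye when let go. Snug: 0.16 to 0.40 N m about the eye's z, best 0.25, held a moment; at 0.48 N m it is spoilt. Noisy reading: the moment felt at the wrist is the better guide.
- block: Hardwood block bolted to the bench, 70 x 70 x 45 mm high, origin under its centre; the eye stands upright on the middle of its top. It does not move. The scale's display (behind it to the left, bottom at 330 mm) and the monitor (to the right, bottom edge at about 360 mm) overhang the bench: keep the wrist between them, on the robot's side of the block.
- jar: Bystander: white jar with a yellow lid, 62 mm wide, 78 mm high, origin under its centre. Leave it alone.
- bottle_blue: Bystander: dark blue bottle with a knobbed lid, 73 mm wide, 118 mm high, origin under its centre. Leave it alone.
- cap_blue: Bystander: small blue screw cap, 30 mm wide, 14 mm high, origin under its centre. Leave it alone.
There are look-alikes about, which are no part of the job. Leave any red look-alike of the block alone.

How it is judged:
On the way, in this order (a step that is already met when the one before it is completed fails the run):
1. the screwdriver's shaft is through the loop of the eye (y of eye_center in the frame of driver between -0.088 and -0.01 m and x of eye_center in the frame of driver between -0.012 and 0.012 m and z of eye_center in the frame of driver between 0.002 and 0.026 m and angle between the y axis of driver and the x axis of eye_center, either way round below 0.85 rad), for 0.1 s.
2. with the shaft still through the loop, the eye is up on its collar and is held snug: at least 0.16 N m (washer twisted by more than 0.02 rad) for a quarter of a second (all of step 1 and value of joint eye above 0.39 rad and value of joint washer above 0.02 rad), for 0.25 s.
At the end, for the whole second after the job is handed in: The eye is still up on its collar (joint eye over 0.37) and unloaded; the screwdriver lies flat and still on the bench (within 0.12 rad of level), its middle over 90 mm from the eye and not touching block or eye; jar, blue bottle and blue cap are within 20 mm of where they stood (value of joint eye above 0.37 rad and value of joint washer below 0.012 rad and height (world z) of driver between -0.005 and 0.035 m and angle between driver's own y axis and vertical between 1.45 and 1.69 rad and horizontal distance between driver and eye_center above 0.09 m and contact force between driver and block below 0.1 N and linear speed of driver below 0.02 m/s and distance of each of jar, bottle_blue, cap_blue from where it was at the start of the episode below 0.02 m).
It fails at once if the eye is overtightened (washer twisted by more than 0.06 rad, 0.48 N m) (value of joint washer above 0.06 rad).
It fails at once if the screwdriver is forced against the eye or its block with more than 90 N (contact force between driver and block above 90 N).
It fails at once if the jar is shifted by more than 20 mm (distance of jar from where it was at the start of the episode above 0.02 m).
It fails at once if the dark blue bottle is shifted by more than 20 mm (distance of bottle_blue from where it was at the start of the episode above 0.02 m).
It fails at once if the small blue cap is shifted by more than 20 mm (distance of cap_blue from where it was at the start of the episode above 0.02 m).
It also fails if it takes over 69 s, if anything falls off the work surface, if the arm or the gripper's body presses on something with over 40 N, if the wrist force passes 120 N, or if a joint passes its speed limit or range.

ROBOT

A 6-joint arm with a two-finger parallel gripper is mounted at the origin on the work surface; the furniture and walls round the work are solid. World frame = base frame: x ahead of the robot, y to its left, z up, the work surface at z = 0. Lengths are in m, angles in rad, forces in N, time in s.
With the tool pointing down it reaches from about 0.375 to 0.9 m from the base axis. Payload 3.1 kg.
Tool frame: the origin (TCP) lies at the very end of the fingers, on their centre line; the grasp point (between the pads) lies 19 mm behind it (robot.hold_point_z is the z of the grasp point in the tool frame, in m); z points along the fingers, y is the direction in which the jaws open and shut (so a half turn about z gives the same grasp; the last joint's range is limited). The gripper opens to 87 mm and grips with 3 to 60 N. Pads are 19 mm wide; open, the fingers measure 117 mm over their backs; the gripper's body (75 mm by 190 mm) begins 51 mm behind the grasp point.
Start: joints at [1.018, 0.527, 1.433, -0, 1.181, -0.178], TCP at [0.228, 0.582, 0.223] pointing down, gripper open.
Joint ranges: [-3.08, 3.08], [-0.75, 2.2], [0.22, 2.44], [-1.43, 4.57], [0, 2.65], [-2.85, 2.85]. Speed limits (rad/s): [2.79, 2.79, 3.14, 3.14, 3.14, 3.14].

INTERFACE

Orientations are given as a unit quaternion [x, y, z, w].
In Python, from rig import robot, viewer, spotter gives the robot as it stands.
- The arm moves only by the shell command python3 -m crank 'ROWS' [FORCE]. ROWS is text: rows parted by semicolons, each of 7 numbers parted by spaces: the turn, a rotation vector about the tool's x, y, z in units of 5 degrees (1.0 is 5 degrees), then the shift along the tool's x, y, z in units of 40 mm (1.0 is 40 mm), then the gripper's target within -1 to 1 (shut at 1, half-way at 0, fully open at -1). A call has 1 to 5 rows; each row shifts and turns the pose as measured when the row begins, along the tool's axes as they then stand; what a row does not reach is not made up. A row lasts 1/8 s, in which the tool goes at most 62.5 mm and 10.7 degrees, less where a joint would pass 70% of its speed; a pose out of reach is approached as far as the arm can. A call is refused whole if a number of a shift passes 1 or a number of a turn 1, either way. A call with a gripper value outside its range is refused whole. The fingers move at their own pace and stop on an object; FORCE is the grip in N (left out, the last holds). Time passes only in rows, so rows that do not move let the fingers close. It gives the time, the measured TCP pose, the force and the opening at its end, in the units of the state.
- robot.get_obs(): the state, without advancing time (a new reading comes with each control period).
- viewer.camera(name): name is "side" or "top" or "wrist"; returns a dict with "img" (420x560x3 uint8, red, green, blue), "camera_matrix" (3x3 intrinsics, pixels), "distortion" ([k1, k2, p1, p2, k3] as OpenCV has them; the pictures are not rectified), "xyz" and "attitude" of the camera in the world. Camera axes: x right, y down, z forward; pixel columns grow to the right and rows downward; lengths in m; the calibration is good to about 2 mm. A picture is of the moment at which its call begins. There is no depth.
- robot.hand_in(): hands the job in, once; it reports no verdict.
Trained networks look in a picture, given as the dict that the camera call returned (one of the last four; its "shot" number tells which), for a name from the list of things; names that differ only in an ending like _2 or _b are one class to them, and where a whole thing is asked for, a point or a joint stands for the part that bears it (a point fixed in the world has none). Each returns a list of dicts, best first, with "score" (0 to 1); they miss things now and then, are a little off and sometimes report something else, mostly with a low value. They report only what shows in the picture. A call takes as long as a camera call. They do not tell look-alikes from the thing itself.
- spotter.boxes_of(name, picture): "at" ([x, y, z] in m, in the coordinates of the camera as it stood for that picture, good to about 4 mm: the middle of the surface that is visible of it).
The state is a dict: "time": time; "q": joint angles; "joint_velocities": joint speeds; "joint_torque": joint torques, N m; "position": TCP position; "tool_rot": TCP orientation; "ft_force": force on the tool from outside, world axes, zero at the start; "moment": the same for the moment, N m; "grip_width": finger opening in m.
Only numpy, scipy, OpenCV 4.12 (cv2) and the standard library are available. Lean on these libraries where they do the work, as an engineer would, in place of code of your own. Each camera call takes 0.05 s, during which the arm holds its last target.

## Working session

There is one attempt and no reset: what is moved stays moved. The work goes in short steps, Python scripts to look and compute and a shell command to move; the robot and the scene stay as the last step left them, time stands still between calls to the robot, and variables do not carry over. Pictures are saved under pics/ and viewed, and the job is handed in when it is done.

```bash
ls; mkdir -p pics; cat > h.py <<'E'
import numpy as np, cv2
from scipy.spatial.transform import Rotation as R
from rig import robot, viewer, spotter
def shot(name,fn):
    p=viewer.camera(name); cv2.imwrite('pics/'+fn,cv2.cvtColor(p['img'],cv2.COLOR_RGB2BGR)); return p
def camR(p):
    a=np.array(p['attitude'],float)
    return R.from_quat(a).as_matrix() if a.size==4 else a.reshape(3,3)
def ray(p,u,v):
    n=cv2.undistortPoints(np.array([[[u,v]]],float),np.array(p['camera_matrix']),np.array(p['distortion']))[0,0]
    return camR(p)@np.array([n[0],n[1],1.])
def onz(p,u,v,z):
    d=ray(p,u,v);c=np.array(p['xyz']);return c+d*(z-c[2])/d[2]
def proj(p,X):
    Rm=camR(p);r=cv2.Rodrigues(Rm.T)[0];t=-Rm.T@np.array(p['xyz'])
    return cv2.projectPoints(np.array(X,float).reshape(-1,1,3),r,t,np.array(p['camera_matrix']),np.array(p['distortion']))[0].reshape(-1,2)
def find(p,n,k=3):
    out=[]
    for b in spotter.boxes_of(n,p)[:k]:
        out.append((round(b['score'],2),np.round(np.array(p['xyz'])+camR(p)@np.array(b['at']),3)))
    return out
E
python3 - <<'E'
from h import *
o=robot.get_obs(); print({k:np.round(v,3) for k,v in o.items()})
for n in ['top','side']:
    p=shot(n,n+'0.png'); print(n,p['xyz'],p['attitude'],np.round(p['camera_matrix'],1).tolist())
    for t in ['driver','eye','block','jar','bottle_blue','cap_blue']: print(t,find(p,t))
p=shot('wrist','wrist0.png');print(p['xyz'],p['attitude'])
E
```

```text
pics
{'time': np.float64(0.0), 'q': array([ 1.018,  0.528,  1.434, -0.   ,  1.181, -0.178]), 'joint_velocities': array([-0.002, -0.002, -0.001,  0.001, -0.001, -0.   ]), 'joint_torque': array([ -0.   , -44.004, -17.659,   0.063,   0.058,  -0.   ]), 'position': array([0.228, 0.581, 0.222]), 'tool_rot': array([ 0.186,  0.983, -0.001, -0.   ]), 'ft_force': array([-0.534,  0.286, -0.528]), 'moment': array([ 0.05 ,  0.006, -0.044]), 'grip_width': np.float64(0.087)}
top [0.20820664 0.36841647 1.39960765] [ 0.70554707 -0.70186254  0.06955554 -0.06895173] [[473.6, 0.0, 274.5], [0.0, 473.6, 205.3], [0.0, 0.0, 1.0]]
driver [(0.75, array([0.329, 0.27 , 0.017]))]
eye [(0.63, array([0.49 , 0.271, 0.082])), (0.56, array([0.389, 0.745, 0.087])), (0.48, array([0.599, 0.158, 0.096]))]
block [(0.7, array([0.486, 0.272, 0.042])), (0.61, array([0.388, 0.746, 0.041]))]
jar [(0.97, array([0.554, 0.021, 0.077]))]
bottle_blue [(0.62, array([0.601, 0.156, 0.092]))]
cap_blue []
side [0.52086781 1.16031592 0.81683101] [ 0.01433687  0.91737454 -0.39769526 -0.0075418 ] [[379.2, 0.0, 276.2], [0.0, 379.2, 206.4], [0.0, 0.0, 1.0]]
driver [(0.8, array([0.326, 0.28 , 0.016]))]
eye [(0.57, array([0.389, 0.753, 0.084]))]
block [(0.98, array([0.493, 0.297, 0.04 ])), (0.83, array([0.389, 0.763, 0.042]))]
jar [(0.81, array([0.555, 0.043, 0.052]))]
bottle_blue [(0.89, array([0.594, 0.182, 0.073]))]
cap_blue []
[0.16359204 0.60733159 0.38516914] [0.81903387 0.55900127 0.07298736 0.10664874]
```

View pics/top0.png

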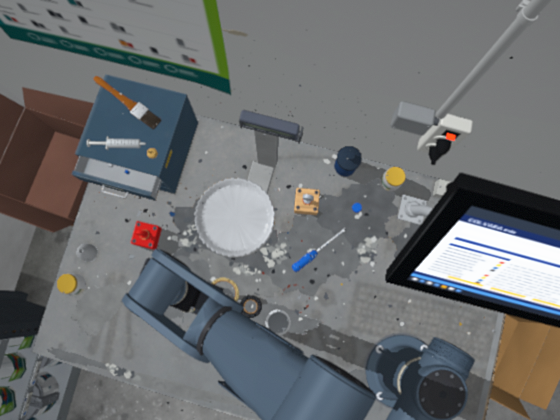

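View pics/side0.png

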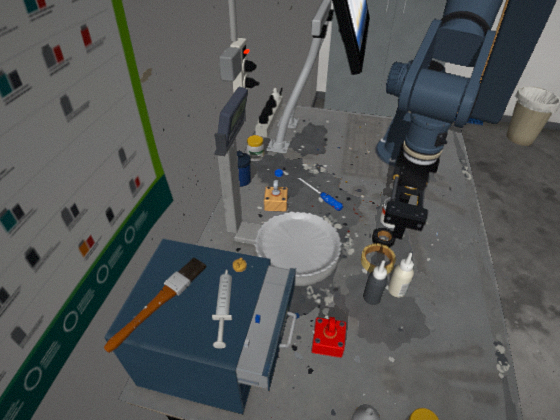

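```bash
python3 - <<'E'
import cv2
a=cv2.imread('pics/top0.png'); cv2.imwrite('pics/top0z.png',cv2.resize(a[90:270,200:420],None,fx=3.5,fy=3.3,interpolation=cv2.INTER_CUBIC))
a=cv2.imread('pics/side0.png'); cv2.imwrite('pics/side0z.png',cv2.resize(a[140:280,200:400],None,fx=4,fy=4,interpolation=cv2.INTER_CUBIC))
E
```

```text
(no output)
```

View pics/top0z.png

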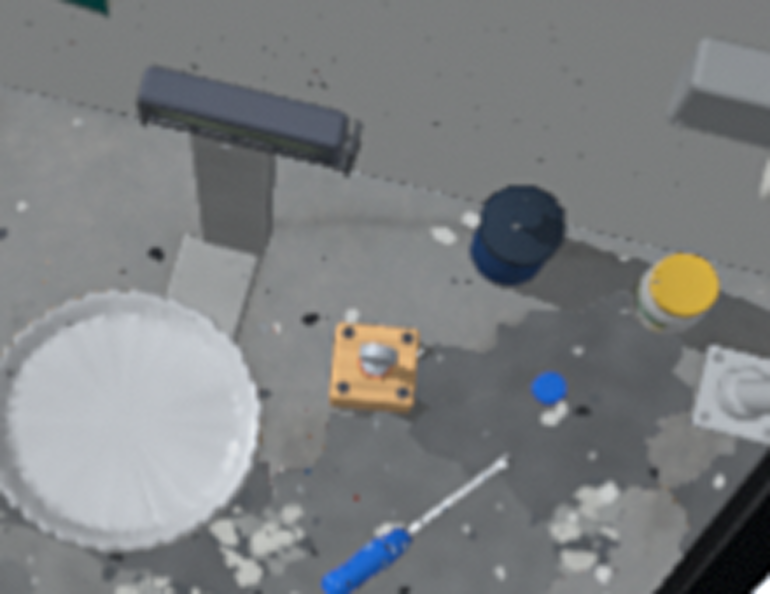

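View pics/side0z.png

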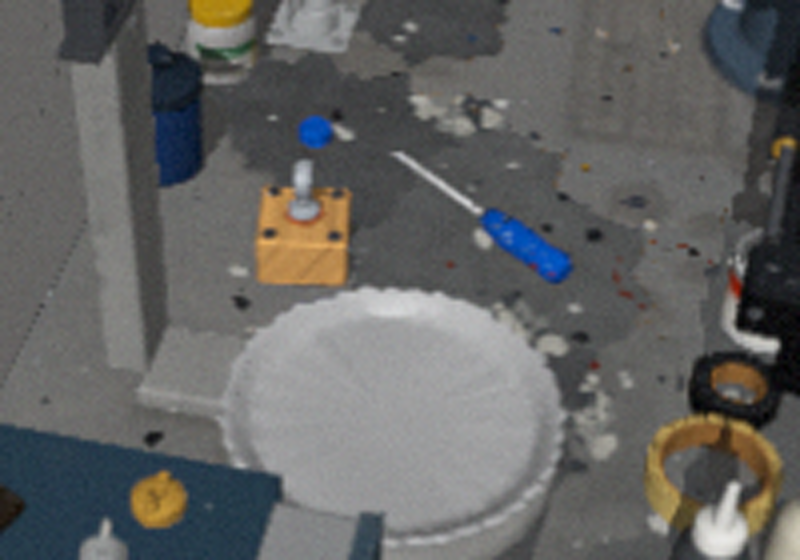

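View pics/wrist0.png

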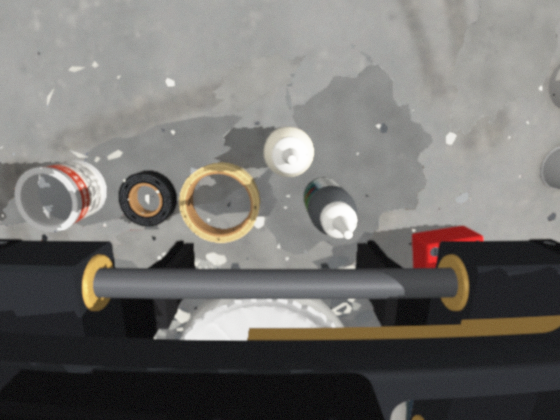

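The top view shows the blue driver from about (297,267) at the handle end to (344,229) at the tip, with the wooden block and eye at (308,198). The blue cap is at (357,209), and the red look-alike block is at (146,236). Next I'll measure these.

```bash
cat >> h.py <<'E'
def bluehandle(p,box):
    x0,y0,x1,y1=box; im=p['img'][y0:y1,x0:x1].astype(int)
    m=(im[...,2]>im[...,0]+60)&(im[...,2]>110)
    v,u=np.nonzero(m); return u+x0,v+y0
E
python3 - <<'E'
from h import *
for n,box,tip,eye in [('top',(285,240,330,280),(343.7,229.4),(308.6,197.6)),('side',(315,185,350,215),(299,178.5),None)]:
    p=viewer.camera(n)
    u,v=bluehandle(p,box); P=np.array([onz(p,a,b,0.02)[:2] for a,b in zip(u,v)])
    c=P.mean(0); w,V=np.linalg.eigh(np.cov((P-c).T)); ax=V[:,1]; t=(P-c)@ax
    tp=onz(p,*tip,0.014); 
    if ax@(tp[:2]-c)<0: ax=-ax
    print(n,len(u),c,'axis',ax,np.degrees(np.arctan2(ax[1],ax[0])),'len',np.ptp(t),'tip',tp, 'ang c->tip',np.degrees(np.arctan2(*(tp[:2]-c)[::-1])),np.linalg.norm(tp[:2]-c))
p=viewer.camera('top'); print(p['camera_matrix'],p['distortion'])
# block corners top
for uv in [(333,318),(420,326),(412,412),(330,402)]:
    pass
for uv in [(338,325),(420,328),(413,408),(331,403)]: print(onz(p,200+uv[0]/3.5,90+uv[1]/3.3,0.045))
print(find(p,'cap_blue'), onz(p,357,209,0.014))
o=robot.get_obs(); print(R.from_quat(o['tool_rot']).as_matrix().round(3)); 
w=viewer.camera('wrist'); T=R.from_quat(o['tool_rot']).as_matrix()
print('cam in tool',T.T@(np.array(w['xyz'])-o['position']), (T.T@camR(w)).round(3))
E
```

```text
top 229 [0.31919736 0.28231134] axis [ 0.61757893 -0.78650891] -51.86044984898657 len 0.08534242678210144 tip [0.41181458 0.16274177 0.014     ] ang c->tip -52.23905053408141 0.1512442784507176
side 174 [0.3187962  0.28960431] axis [ 0.60420612 -0.79682806] -52.82826334314001 len 0.0903809451998749 tip [0.41000858 0.16836271 0.014     ] ang c->tip -53.045154025826584 0.15172087624995015
[[473.5995477    0.         274.52990901]
 [  0.         473.5995477  205.25871275]
 [  0.           0.           1.        ]] [-0.1077185  0.         0.         0.         0.       ]
[0.52803232 0.30344381 0.045     ]
[0.52570003 0.234536   0.045     ]
[0.45326901 0.241365   0.045     ]
[0.45739989 0.3095517  0.045     ]
[] [0.47352217 0.12139566 0.014     ]
[[-0.931  0.365  0.   ]
 [ 0.365  0.931  0.   ]
 [-0.     0.    -1.   ]]
cam in tool [ 6.94372486e-02  1.57607967e-04 -1.62580408e-01] [[ 0.001 -0.967 -0.256]
 [ 1.     0.001  0.   ]
 [-0.    -0.256  0.967]]
```

```bash
python3 - <<'E'
from h import *
p=viewer.camera('top')
for n,uv,z in [('monL',(388,280),.36),('monL',(388,280),.45),('monTop',(458,178),.6),('monTop',(458,178),.45),('disp',(240,125),.34),('disp',(298,140),.34),('disp',(298,140),.4),('disp',(302,125),.4),('dish r',(274,217),.04),('dish b',(235,255),.04)]: print(n,z,onz(p,*uv,z).round(3))
w=viewer.camera('wrist'); print(w['camera_matrix'],w['distortion'])
E
```

```text
monL 0.36 [0.249 0.119 0.36 ]
monL 0.45 [0.246 0.14  0.45 ]
monTop 0.6 [0.418 0.043 0.6  ]
monTop 0.45 [ 0.458 -0.018  0.45 ]
disp 0.34 [0.612 0.451 0.34 ]
disp 0.34 [0.576 0.314 0.34 ]
disp 0.4 [0.555 0.317 0.4  ]
disp 0.4 [0.59  0.308 0.4  ]
dish r 0.04 [0.444 0.369 0.04 ]
dish b 0.04 [0.332 0.481 0.04 ]
[[324.82045569   0.         275.06608859]
 [  0.         324.82045569 211.25625372]
 [  0.           0.           1.        ]] [-0.07253124  0.          0.          0.          0.        ]
```

```bash
python3 -m crank '0 0 0 -0.9 -0.78 0 -1;0 0 0 -0.9 -0.78 0 -1;0 0 0 -0.9 -0.78 0 -1;0 0 0 -0.9 -0.78 0 -1;0 0 0 -0.9 -0.78 0 -1' 50
python3 -m crank '0 0 0 -0.9 -0.78 0 -1;0 0 0 -0.9 -0.78 0 -1;0 0 0 -0.9 -0.78 0 -1;0 0 1 0 0 0 -1;0 0 1 0 0 0 -1'
```

```text
time: 1.72
position: [0.3415, 0.3692, 0.2227]
tool_rot: [0.182, 0.983, 0.002, 0.001]
ft_force: [-0.1, 0.6, -0.1]
grip_width: 0.0868
time: 2.35
position: [0.4139, 0.2358, 0.2239]
tool_rot: [0.273, 0.962, 0.003, 0.003]
ft_force: [0.5, -0.5, 0.1]
grip_width: 0.0871
```

```bash
for i in 1; do :; done; python3 -m crank '0 0 1 0 0 0 -1;0 0 1 0 0 0 -1;0 0 1 0 0 0 -1;0 0 1 0 0 0 -1;0 0 1 0 0 0 -1'
python3 -m crank '0 0 1 0 0 0 -1;0 0 1 0 0 0 -1;0 0 1 0 0 0 -1;0 0 1 0 0 0 -1;0 0 1 0 0 0 -1'
python3 -m crank '0 0 1 0 0 0 -1;0 0 1 0 0 0 -1;0 0 1 0 0 0 -1;0 0 1 0 0 0 -1;0 0 1 0 0 0 -1'
python3 -m crank '0 0 1 0 0 0 -1;0 0 1 0 0 0 -1;0 0 1 0 0 0 -1;0 0 1 0 0 0 -1;0 0 1 0 0 0 -1'
python3 - <<'E'
from h import *
p=shot('wrist','w1.png'); o=robot.get_obs(); print(o['position'],R.from_quat(o['tool_rot']).as_matrix().round(3).tolist(),o['q'].round(3),o['time'])
for t in ['eye','eye_center','block','driver','cap_blue']: print(t,find(p,t))
E
```

```text
time: 2.98
position: [0.4149, 0.2353, 0.2247]
tool_rot: [0.482, 0.876, 0.005, 0.003]
ft_force: [-0.7, 0.0, 0.6]
grip_width: 0.0873
time: 3.6
position: [0.4155, 0.2354, 0.2256]
tool_rot: [0.666, 0.746, 0.006, 0.003]
ft_force: [-0.3, -0.1, 0.2]
grip_width: 0.0869
time: 4.22
position: [0.416, 0.2356, 0.2265]
tool_rot: [0.816, 0.578, 0.008, 0.002]
ft_force: [0.7, 0.0, 0.6]
grip_width: 0.0871
time: 4.85
position: [0.4165, 0.2357, 0.2273]
tool_rot: [0.924, 0.381, 0.009, -0.0]
ft_force: [-0.5, 0.3, 0.1]
grip_width: 0.0872
[0.4165163  0.23573088 0.22734535] [[0.711, 0.703, 0.017], [0.703, -0.711, 0.007], [0.017, 0.007, -1.0]] [0.279 0.317 1.796 0.003 1.01  1.069] 4.9
eye [(0.8, array([0.491, 0.279, 0.096]))]
eye_center [(0.77, array([0.495, 0.271, 0.094]))]
block [(0.89, array([0.489, 0.274, 0.045]))]
driver [(0.59, array([0.324, 0.272, 0.02 ])), (0.5, array([0.49 , 0.276, 0.046]))]
cap_blue [(0.76, array([0.479, 0.125, 0.012])), (0.2, array([0.49 , 0.27 , 0.091]))]
```

View pics/w1.png

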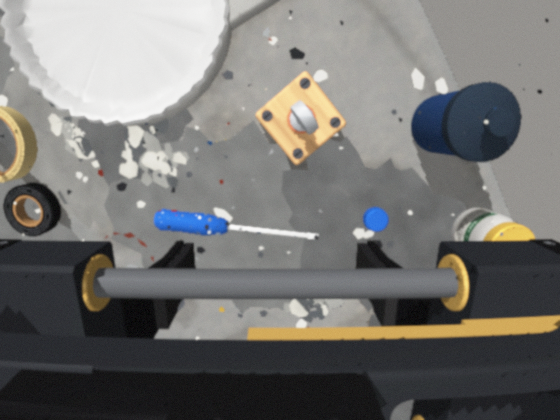

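```bash
python3 - <<'E'
import cv2
a=cv2.imread('pics/w1.png'); cv2.imwrite('pics/w1z.png',cv2.resize(a[90:230,180:360],None,fx=4.4,fy=4.2,interpolation=cv2.INTER_CUBIC))
E
```

```text
(no output)
```

View pics/w1z.png

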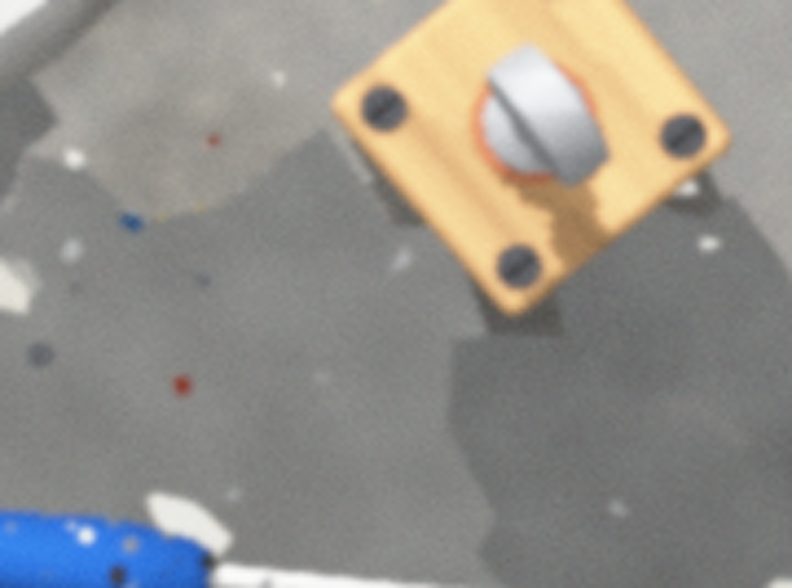

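The wrist view shows the block top, with corners at about (256,114), (297,165), (346,123) and (305,71). The upright ring is at about (303,117), and the driver runs from (155,218) to (318,237). I'll fit a model of the ring to this view.

```bash
cat > fit.py <<'E'
from h import *
def ringpts(c,th,n=48):
    ex=np.array([np.cos(th),np.sin(th),0]);ey=np.array([-np.sin(th),np.cos(th),0]);ez=np.array([0,0,1.])
    a=np.linspace(0,2*np.pi,n,endpoint=False); out=[]
    for s in (-.006,.006):
        out.append(np.array([c+ex*s+.016*(np.cos(t)*ey+np.sin(t)*ez) for t in a]))
    return out
def overlay(p,c,th,fn,box,f=4,drv=None):
    x0,y0,x1,y1=box
    im=cv2.cvtColor(p['img'],cv2.COLOR_RGB2BGR)[y0:y1,x0:x1]
    im=cv2.resize(im,None,fx=f,fy=f,interpolation=cv2.INTER_CUBIC)
    tr=lambda X:np.int32(np.round(((proj(p,X)-[x0,y0])+.5)*f))
    for k,q in enumerate(ringpts(np.array(c),th)): cv2.polylines(im,[tr(q)],True,[(0,255,0),(255,0,255)][k],1)
    if drv is not None: cv2.polylines(im,[tr(drv)],False,(0,255,255),1)
    cv2.imwrite('pics/'+fn,im)
E
python3 - <<'E'
from fit import *
import pickle
p=viewer.camera('wrist'); pickle.dump({k:p[k] for k in p},open('w1.pkl','wb'))
C=[onz(p,180+u/4.4,90+v/4.2,.045) for u,v in [(335,103),(513,315),(730,138)]]+[onz(p,305,70.5,.045)]
print(np.round(C,4)); c=np.mean(C,0); print(c, [np.linalg.norm(C[i]-C[i-1]).round(4) for i in range(4)])
d=(C[3]-C[0])+(C[2]-C[1]); print('block angle',np.degrees(np.arctan2(d[1],d[0])))
# optical ring: cheek edge directions in image at zoom
for a,b in [((495,90),(572,185)),((540,50),(607,152))]:
    A=onz(p,180+a[0]/4.4,90+a[1]/4.2,.09);B=onz(p,180+b[0]/4.4,90+b[1]/4.2,.09);e=B-A;print(A,B,np.degrees(np.arctan2(e[1],e[0]))+90)
overlay(p,[c[0],c[1],.08],np.radians(-5),'ov1.png',(240,60,360,170),6)
print(p['xyz'])
# driver
u,v=bluehandle(p,(140,200,235,240));P=np.array([onz(p,a,b,0.018)[:2] for a,b in zip(u,v)])
k=P.mean(0);w,V=np.linalg.eigh(np.cov((P-k).T));ax=V[:,1]*np.sign(V[0,1]);t=(P-k)@ax;tp=onz(p,318,237,.014)
print('handle',k,np.degrees(np.arctan2(ax[1],ax[0])),np.ptp(t),'mid',k+ax*(t.max()+t.min())/2,tp,np.degrees(np.arctan2(*(tp[:2]-k)[::-1])),np.linalg.norm(tp[:2]-k))
E
```

```text
[[0.4633 0.3081 0.045 ]
 [0.4566 0.2415 0.045 ]
 [0.5235 0.2368 0.045 ]
 [0.5289 0.3037 0.045 ]]
[0.49308802 0.2725272  0.045     ] [np.float64(0.0657), np.float64(0.067), np.float64(0.067), np.float64(0.0672)]
block angle -3.953702653387736
[0.48823866 0.28393614 0.09      ] [0.48564943 0.25855666 0.09      ] -5.825181502902126
[0.50044932 0.28341481 0.09      ] [0.49557191 0.25852945 0.09      ] -11.089144255736784
[0.46333103 0.28391048 0.39092211]
handle [0.31808681 0.28117361] -51.1281283283918 0.08844566052262046 mid [0.3188362  0.28024395] [0.41372372 0.15621471 0.014     ] -52.57147413661 0.15735675151404585
```

View pics/ov1.png

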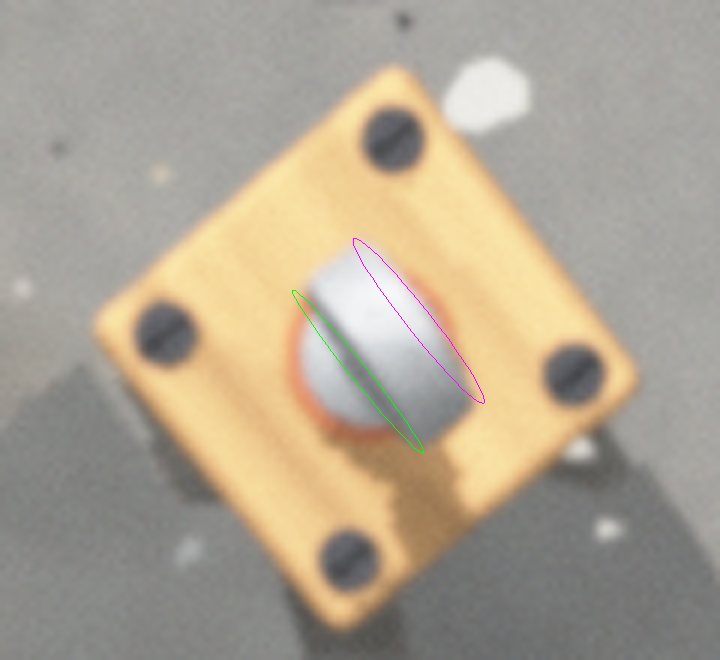

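```bash
cat > plan.py <<'E'
from h import *
import sys
def Rd(xang):
    a=np.radians(xang);x=np.array([np.cos(a),np.sin(a),0]);z=np.array([0,0,-1.]);return np.column_stack([x,np.cross(z,x),z])
def plan(pos,xang,n=None):
    o=robot.get_obs();p0=np.array(o['position']);R0=R.from_quat(o['tool_rot']);R1=R.from_matrix(Rd(xang))
    rv=(R0.inv()*R1).as_rotvec();d=np.array(pos)-p0
    m=max(np.abs(rv).max()/np.radians(5),np.abs(d).max()/.036,1e-9)
    n=n or int(np.ceil(m)); 
    x=R0.as_matrix()[:,0]
    print('now',p0.round(4),'xang',np.degrees(np.arctan2(x[1],x[0])).round(2),'tz',R0.as_matrix()[:,2].round(3),'t',round(float(o['time']),2),'F',o['ft_force'].round(2),'M',o['moment'].round(3),'w',round(float(o['grip_width']),4),'q',o['q'].round(2))
    for i in range(n):
        Ri=(R0*R.from_rotvec(rv*i/n)).as_matrix()
        s=Ri.T@d/n/.04; print(np.round(np.r_[rv/n/np.radians(5),s],2).tolist())
if __name__=='__main__':
    a=[float(v) for v in sys.argv[1:]]; plan(a[:3],a[3],int(a[4]) if len(a)>4 else None)
E
python3 plan.py 0.475 0.195 0.222 92
```

```text
now [0.4164 0.2357 0.2272] xang 45.03 tz [ 0.016  0.007 -1.   ] t 5.2 F [ 0.19  0.62 -1.02] M [-0.121  0.169 -0.008] w 0.087 q [0.28 0.32 1.8  0.   1.01 1.06]
[0.01, -0.01, -0.94, 0.03, 0.18, 0.01]
[0.01, -0.01, -0.94, 0.02, 0.18, 0.01]
[0.01, -0.01, -0.94, 0.0, 0.18, 0.01]
[0.01, -0.01, -0.94, -0.01, 0.18, 0.01]
[0.01, -0.01, -0.94, -0.03, 0.18, 0.01]
[0.01, -0.01, -0.94, -0.04, 0.17, 0.01]
[0.01, -0.01, -0.94, -0.06, 0.17, 0.01]
[0.01, -0.01, -0.94, -0.07, 0.16, 0.01]
[0.01, -0.01, -0.94, -0.08, 0.16, 0.01]
[0.01, -0.01, -0.94, -0.09, 0.15, 0.01]
```

```bash
python3 -m crank '0.01 -0.01 -1 0.03 0.18 0.01 -1;0.01 -0.01 -1 0.02 0.18 0.01 -1;0.01 -0.01 -1 0 0.18 0.01 -1;0.01 -0.01 -1 -0.01 0.18 0.01 -1;0.01 -0.01 -1 -0.03 0.18 0.01 -1'
python3 -m crank '0.01 -0.01 -1 -0.04 0.17 0.01 -1;0.01 -0.01 -1 -0.06 0.17 0.01 -1;0.01 -0.01 -1 -0.07 0.16 0.01 -1;0.01 -0.01 -1 -0.08 0.16 0.01 -1;0 0 -0.3 -0.09 0.15 0.01 -1'
python3 - <<'E'
from fit import *
p=shot('wrist','w2.png');
print(find(p,'eye'),find(p,'block'),p['xyz'])
E
python3 plan.py 0.3277 0.271 0.222 128 
```

```text
time: 5.82
position: [0.4467, 0.2152, 0.2254]
tool_rot: [0.814, 0.581, 0.006, 0.0]
ft_force: [0.5, -0.1, 0.5]
grip_width: 0.0867
time: 6.45
position: [0.4779, 0.1962, 0.2233]
tool_rot: [0.685, 0.729, 0.003, 0.001]
ft_force: [-0.3, 0.3, -0.7]
grip_width: 0.087
[(0.88, array([0.488, 0.278, 0.098]))] [(0.67, array([0.488, 0.275, 0.048])), (0.64, array([0.479, 0.121, 0.013]))] [0.47309495 0.26535592 0.38604345]
now [0.4778 0.1962 0.2233] xang 93.38 tz [ 0.005  0.003 -1.   ] t 6.6 F [-0.46 -0.24 -0.48] M [-0.014  0.058  0.026] w 0.087 q [0.17 0.38 1.71 0.   1.05 0.11]
[0.01, -0.0, -0.99, 0.3, -0.52, 0.0]
[0.01, -0.0, -0.99, 0.34, -0.49, 0.0]
[0.01, -0.0, -0.99, 0.38, -0.46, 0.0]
[0.01, -0.0, -0.99, 0.42, -0.43, 0.0]
[0.01, -0.0, -0.99, 0.46, -0.39, 0.0]
[0.01, -0.0, -0.99, 0.49, -0.35, 0.0]
[0.01, -0.0, -0.99, 0.52, -0.3, 0.0]
```

View pics/w2.png

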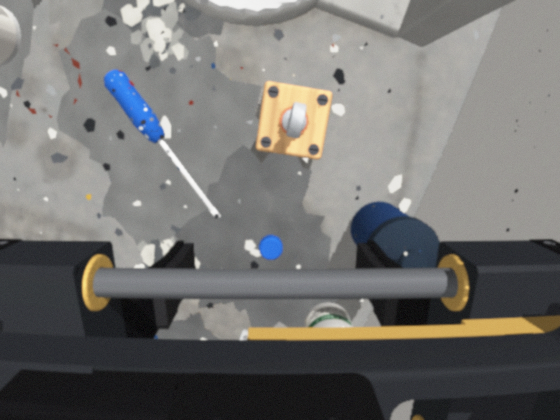

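```bash
cat >> fit.py <<'E'
def blockpts(c,th,z):
    ex=np.array([np.cos(th),np.sin(th),0]);ey=np.array([-np.sin(th),np.cos(th),0])
    return np.array([[c[0],c[1],z]+a*.035*ex+b*.035*ey for a,b in [(1,1),(1,-1),(-1,-1),(-1,1),(1,1)]])
E
python3 - <<'E'
from fit import *
import pickle
p1=pickle.load(open('w1.pkl','rb')); p2=viewer.camera('wrist'); pickle.dump(p2,open('w2.pkl','wb'))
C=[onz(p2,*q,.045) for q in [(265.5,81),(333,90),(324,159.5),(256,150.5)]]; print(np.round(C,4),np.mean(C,0),np.linalg.norm(np.diff(C,axis=0),axis=1))
e=[0.493,0.2725,.08]
overlay(p1,e,np.radians(-8.5),'ov_a.png',(245,60,355,170),5,blockpts(e,np.radians(-4.5),.045))
overlay(p2,e,np.radians(-8.5),'ov_b.png',(245,70,345,170),5,blockpts(e,np.radians(-4.5),.045))
a=cv2.imread('pics/ov_a.png');b=cv2.imread('pics/ov_b.png');h=min(len(a),len(b));cv2.imwrite('pics/ovab.png',cv2.resize(np.hstack([a[:h],b[:h]]),(800,int(h*800/(a.shape[1]+b.shape[1])))))
u,v=bluehandle(p2,(95,60,170,145));P=np.array([onz(p2,a,b,0.018)[:2] for a,b in zip(u,v)])
k=P.mean(0);w,V=np.linalg.eigh(np.cov((P-k).T));ax=V[:,1]*np.sign(V[0,1]);t=(P-k)@ax;tp=onz(p2,217,215,.014)
print('handle',k,np.degrees(np.arctan2(ax[1],ax[0])),np.ptp(t),'mid',k+ax*(t.max()+t.min())/2,tp,np.degrees(np.arctan2(*(tp[:2]-k)[::-1])),np.linalg.norm(tp[:2]-k))
E
```

```text
[[0.4631 0.3092 0.045 ]
 [0.5309 0.3049 0.045 ]
 [0.5283 0.2351 0.045 ]
 [0.4569 0.2402 0.045 ]] [0.49480075 0.27235382 0.045     ] [0.06800943 0.06984695 0.07157496]
handle [0.31780003 0.28140587] -51.05334829322321 0.08882169429938766 mid [0.31890215 0.28004228] [0.41254139 0.15956982 0.014     ] -52.130882903303046 0.15433712583461306
```

View pics/ovab.png

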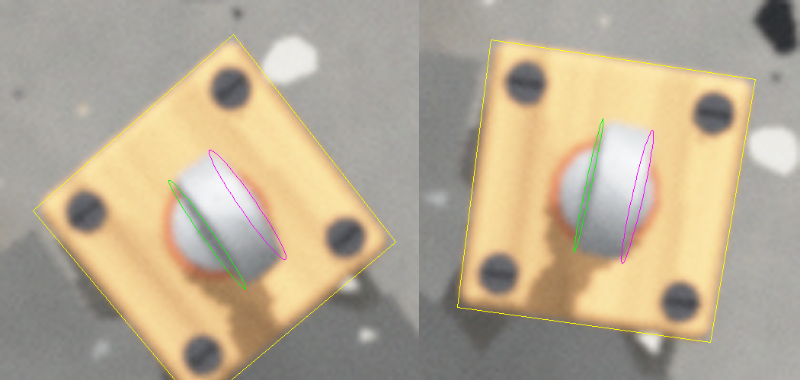

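The block and ring overlays match in both views. That puts the eye at about (0.493, 0.2725), with the hole's x at about -7.5°. Next I'll grasp the driver.

```bash
python3 -m crank '0 0 -1 0.3 -0.52 0 -1;0 0 -1 0.34 -0.49 0 -1;0 0 -1 0.38 -0.46 0 -1;0 0 -1 0.42 -0.43 0.2 -1;0 0 -1 0.46 -0.39 0.4 -1'
python3 -m crank '0 0 -1 0.49 -0.35 0.4 -1;0 0 -0.6 0.52 -0.3 0.4 -1'
python3 plan.py 0.3287 0.2675 0.10 127.6 
```

```text
time: 7.28
position: [0.368, 0.2508, 0.1995]
tool_rot: [0.507, 0.862, 0.004, 0.003]
ft_force: [0.4, -0.4, -0.4]
grip_width: 0.0872
time: 7.52
position: [0.323, 0.2727, 0.1669]
tool_rot: [0.444, 0.896, 0.005, 0.003]
ft_force: [0.1, 1.1, -0.3]
grip_width: 0.0869
now [0.323  0.2727 0.1669] xang 127.3 tz [ 0.01   0.005 -1.   ] t 7.53 F [ 0.07  1.06 -0.25] M [-0.058 -0.006  0.085] w 0.0869 q [ 0.43  0.35  1.99  0.    0.79 -0.22]
[0.06, 0.01, -0.03, -0.09, 0.01, 0.84]
[0.06, 0.01, -0.03, -0.09, 0.01, 0.84]
```

```bash
python3 -m crank '0.06 0.01 -0.03 -0.09 0 0.84 -1;0.06 0.01 0 -0.09 0 0.84 -1;0 0 0 0 0 0.9 -1;0 0 0 0 0 0 -1'
python3 plan.py 0.3287 0.2675 0.006 127.6
```

```text
time: 8.02
position: [0.3253, 0.2686, 0.0617]
tool_rot: [0.441, 0.898, 0.001, 0.0]
ft_force: [-0.6, -0.2, 0.9]
grip_width: 0.087
now [0.3253 0.2686 0.0617] xang 127.7 tz [ 0.001  0.001 -1.   ] t 8.03 F [-0.58 -0.2   0.86] M [-0.065 -0.007 -0.025] w 0.087 q [ 0.42  0.58  2.07  0.    0.49 -0.24]
[0.01, -0.0, 0.01, -0.04, 0.02, 0.7]
[0.01, -0.0, 0.01, -0.04, 0.02, 0.7]
```

```bash
python3 -m crank '0.01 0 0 -0.04 0.02 0.7 -1;0.01 0 0 -0.04 0.02 0.6 -1;0 0 0 0 0 0.06 -1;0 0 0 0 0 0 -1'
python3 plan.py 0.3287 0.2675 0.006 127.6
python3 -c "
from h import *
shot('wrist','w3.png');shot('side','s3.png')"
```

```text
time: 8.52
position: [0.3319, 0.2693, 0.0108]
tool_rot: [0.44, 0.898, 0.003, 0.003]
ft_force: [0.0, -0.7, 0.0]
grip_width: 0.0871
now [0.3319 0.2693 0.0108] xang 127.73 tz [ 0.008  0.004 -1.   ] t 8.53 F [ 0.01 -0.66  0.04] M [-0.04  -0.008 -0.027] w 0.0871 q [ 0.42  0.7   2.08  0.    0.35 -0.24]
[0.09, 0.02, 0.03, 0.01, -0.09, 0.12]
```

View pics/w3.png

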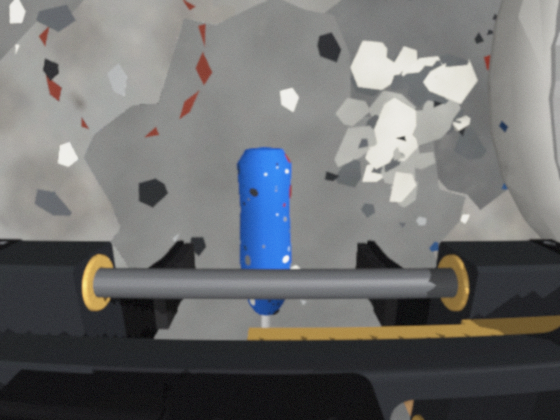

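View pics/s3.png

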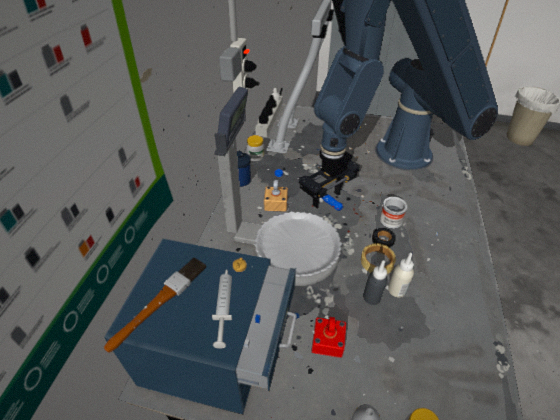

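```bash
python3 -m crank '0.09 0.02 0 0 -0.09 0.12 -1;0 0 0 0 0 0 -1'
python3 plan.py 0.3287 0.2675 0.006 127.6
```

```text
time: 8.88
position: [0.3296, 0.2674, 0.0072]
tool_rot: [0.44, 0.898, 0.001, 0.001]
ft_force: [0.7, 0.5, 0.6]
grip_width: 0.0872
now [0.3296 0.2674 0.0072] xang 127.75 tz [ 0.003  0.001 -1.   ] t 8.88 F [0.69 0.54 0.58] M [-0.075  0.003  0.024] w 0.0872 q [ 0.42  0.71  2.09  0.    0.34 -0.24]
[0.03, 0.01, 0.03, 0.02, -0.02, 0.03]
```

```bash
python3 -m crank '0.03 0 0 0.02 -0.02 0.03 0.2;0 0 0 0 0 0 1;0 0 0 0 0 0 1;0 0 0 0 0 0 1;0 0 0 0 0 0 1' 55
python3 plan.py 0.3287 0.2675 0.006 127.6
```

```text
time: 9.5
position: [0.3284, 0.2676, 0.0061]
tool_rot: [0.44, 0.898, -0.0, 0.0]
ft_force: [-1.0, 0.1, -0.7]
grip_width: 0.0451
now [0.3284 0.2676 0.0061] xang 127.75 tz [ 0.001 -0.    -1.   ] t 9.5 F [-0.96  0.14 -0.65] M [-0.055  0.01   0.042] w 0.0451 q [ 0.42  0.71  2.09 -0.    0.34 -0.24]
[0.0, 0.01, 0.03, -0.01, 0.01, 0.0]
```

```bash
python3 -m crank '0 0 0 0 0 0 1;0 0 0 0 0 0 1;0 0 0 0 0 0 1;0 0 0 0 0 0 1' 55
python3 plan.py 0.3287 0.2675 0.07 127.6
```

```text
time: 10.0
position: [0.3283, 0.2675, 0.0061]
tool_rot: [0.44, 0.898, -0.0, 0.0]
ft_force: [0.5, 0.4, 0.6]
grip_width: 0.0268
now [0.3283 0.2675 0.0061] xang 127.74 tz [ 0. -0. -1.] t 10.0 F [0.45 0.44 0.62] M [-0.03  -0.003  0.019] w 0.0268 q [ 0.42  0.71  2.09 -0.    0.34 -0.24]
[0.0, 0.0, 0.01, -0.0, 0.0, -0.8]
[0.0, 0.0, 0.01, -0.0, 0.0, -0.8]
```

```bash
python3 -m crank '0 0 0 0 0 -0.8 1;0 0 0 0 0 -0.85 1;0 0 0 0 0 0 1;0 0 0 0 0 0 1' 55
python3 plan.py 0.330 0.2940 0.0721 172.5
python3 -c "
from h import *
shot('wrist','w4.png');shot('top','t4.png')"
```

```text
time: 10.5
position: [0.3277, 0.2672, 0.0724]
tool_rot: [0.44, 0.898, -0.001, -0.001]
ft_force: [-0.3, 0.3, -1.6]
grip_width: 0.0277
now [0.3277 0.2672 0.0724] xang 127.73 tz [-0.002 -0.002 -1.   ] t 10.5 F [-0.3   0.3  -1.56] M [-0.067 -0.037  0.013] w 0.0277 q [ 0.42  0.56  2.06 -0.    0.53 -0.24]
[-0.0, -0.0, -0.99, 0.05, 0.05, 0.0]
[-0.0, -0.0, -0.99, 0.05, 0.06, 0.0]
[-0.0, -0.0, -0.99, 0.05, 0.06, 0.0]
[-0.0, -0.0, -0.99, 0.04, 0.06, 0.0]
[-0.0, -0.0, -0.99, 0.03, 0.07, 0.0]
[-0.0, -0.0, -0.99, 0.03, 0.07, 0.0]
[-0.0, -0.0, -0.99, 0.02, 0.07, 0.0]
[-0.0, -0.0, -0.99, 0.02, 0.07, 0.0]
[-0.0, -0.0, -0.99, 0.01, 0.07, 0.0]
```

View pics/w4.png

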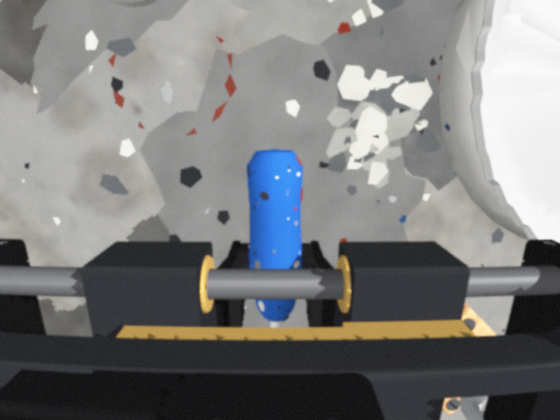

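View pics/t4.png

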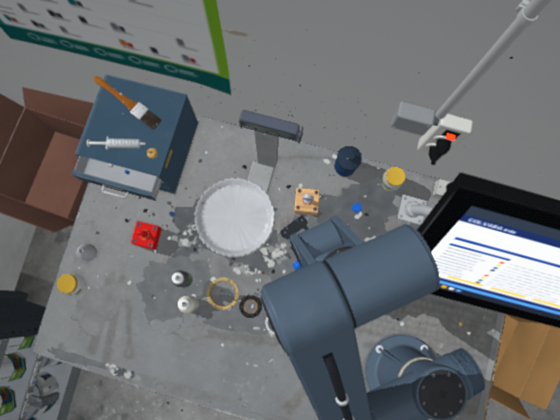

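```bash
python3 - <<'E'
from h import *
p=viewer.camera('wrist');o=robot.get_obs();T=R.from_quat(o['tool_rot']).as_matrix()
for uv,h in [((274,151),.0079+.010),((275,318),.0079),((275,318),.0179)]:
    print(T.T@(onz(p,*uv,o['position'][2]+h)-o['position']))
E
python3 -m crank '0 0 -1 0.05 0.05 0 1;0 0 -1 0.05 0.06 0 1;0 0 -1 0.05 0.06 0 1;0 0 -1 0.04 0.06 0 1;0 0 -1 0.03 0.07 0 1'
python3 -m crank '0 0 -1 0.03 0.07 0 1;0 0 -1 0.02 0.07 0 1;0 0 -1 0.02 0.07 0 1;0 0 -0.7 0.01 0.07 0 1;0 0 0 0 0 0 1'
python3 plan.py 0.330 0.2940 0.0721 172.5
```

```text
[ 5.86464303e-02 -9.65074842e-06 -1.78812701e-02]
[-0.03162372  0.00050647 -0.00791226]
[-0.02508836  0.00049437 -0.01791019]
time: 11.28
position: [0.3263, 0.2808, 0.0673]
tool_rot: [0.229, 0.973, -0.005, -0.006]
ft_force: [0.5, -0.1, -0.8]
grip_width: 0.0276
time: 11.9
position: [0.3245, 0.2916, 0.0625]
tool_rot: [0.065, 0.998, -0.006, -0.011]
ft_force: [0.1, -0.3, -0.7]
grip_width: 0.0274
now [0.3245 0.2916 0.0625] xang 172.59 tz [-0.022 -0.011 -1.   ] t 11.9 F [ 0.1  -0.33 -0.71] M [-0.003  0.033  0.024] w 0.0274 q [ 0.47  0.59  2.01  0.    0.56 -0.97]
[-0.16, -0.23, 0.02, -0.12, 0.07, -0.24]
```

```bash
python3 -m crank '-0.16 -0.23 0 -0.12 0.07 -0.24 1;0 0 0 0 0 0 1'
python3 plan.py 0.330 0.2940 0.0721 172.5
```

```text
time: 12.15
position: [0.3297, 0.2936, 0.0718]
tool_rot: [0.065, 0.998, -0.0, -0.0]
ft_force: [0.1, 0.3, -1.1]
grip_width: 0.0273
now [0.3297 0.2936 0.0718] xang 172.51 tz [-0. -0. -1.] t 12.15 F [ 0.13  0.32 -1.09] M [ 0.038 -0.012  0.001] w 0.0273 q [ 0.47  0.57  2.01  0.    0.56 -0.97]
[-0.0, -0.01, 0.0, -0.01, 0.01, -0.01]
```

```bash
python3 - <<'E'
from fit import *
o=robot.get_obs();T=R.from_quat(o['tool_rot']).as_matrix();P=o['position']
line=np.array([P+T@np.array([-s,0,-.0079]) for s in (.03,.14)])
e=[.493,.2725,.08]
for n,b,f in [('side',(240,150,340,215),8),('top',(280,180,340,250),8)]:
    p=shot(n,n+'5.png'); overlay(p,e,np.radians(-7.5),n+'5o.png',b,f,line)
    cv2.imwrite('pics/'+n+'5z.png',cv2.resize(cv2.imread('pics/'+n+'5.png')[b[1]:b[3],b[0]:b[2]],None,fx=f,fy=f,interpolation=cv2.INTER_CUBIC))
a=cv2.imread('pics/side5o.png');b=cv2.imread('pics/side5z.png');cv2.imwrite('pics/s5.png',cv2.resize(np.vstack([a,b]),(460,600)))
E
```

```text
(no output)
```

View pics/s5.png

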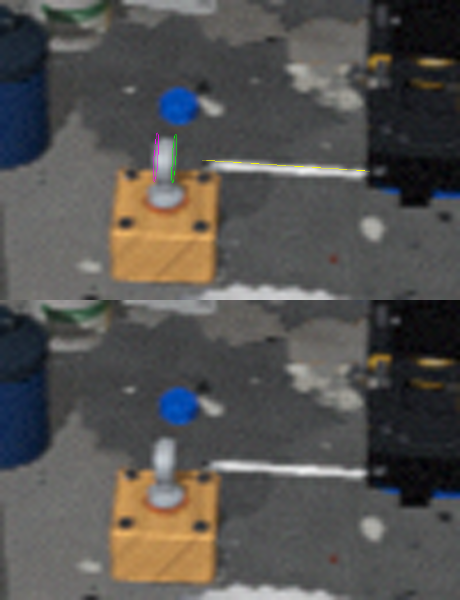

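View pics/top5o.png

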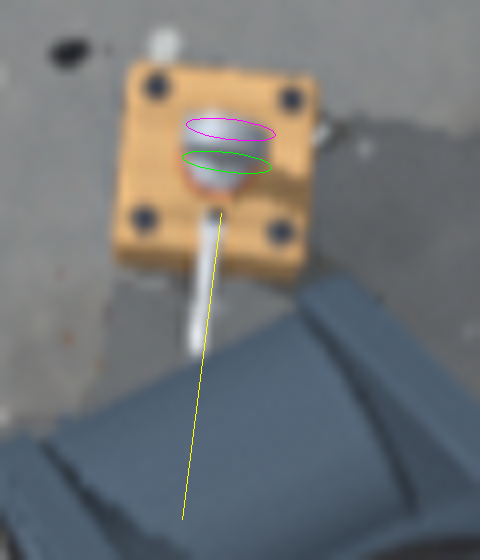

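```bash
python3 - <<'E'
from h import *
p=viewer.camera('side');o=robot.get_obs();T=R.from_quat(o['tool_rot']).as_matrix();P=o['position']
g=p['img'].astype(float).min(2)
n=T[:,1]; C=np.array(p['xyz'])
for u in range(286,320,3):
    col=g[176:192,u]-np.median(g[170:200,u]); col=np.clip(col-25,0,None)
    if col.sum()<10: print(u,'none');continue
    v=176+(col*np.arange(16)).sum()/col.sum()
    d=ray(p,u,v); X=C+d*(n@(P-C))/(n@d); t=T.T@(X-P); print(u,round(v,2),'s',(-t[0]).round(4),'z',X[2].round(4))
# ring: rays at ring top & sides against plane through eye x axis
e=np.array([.493,.2725,.08])
crop=p['img'][165:192,268:284].astype(int).sum(2)//3
print(crop)
E
```

```text
286 185.46 s 0.1325 z 0.0749
289 185.48 s 0.1233 z 0.0756
292 185.59 s 0.1142 z 0.076
295 185.65 s 0.1051 z 0.0765
298 186.17 s 0.0959 z 0.0752
301 186.31 s 0.0868 z 0.0755
304 186.48 s 0.0777 z 0.0756
307 186.46 s 0.0687 z 0.0764
310 186.6 s 0.0596 z 0.0766
313 186.76 s 0.0505 z 0.0768
316 187.31 s 0.0413 z 0.0754
319 187.0 s 0.0324 z 0.0774
[[ 68  71  67  70  69  68  67  68  65  68  73  70  71  72  72  70]
 [ 69  66  68  68  66  62  64  72  66  72  64  68  63  62  61  65]
 [ 61  68  69  66  63  65  64  66  68  71  70  63  64  65  66  52]
 [ 80  70  66  64  64  65  62  66  65  71  68  71  69  66  60  41]
 [137  87  67  65  65  62  65  70  77  88  84  84  78  73  60  41]
 [ 80  68  64  65  62  65  68  81  83  87  82  79  81  84  72  72]
 [ 69  61  64  67  64  63  73  81  82  84  86  83  81  87  99 122]
 [ 66  63  67  64  65  69  76  78  86  83  82  82  83  85  82 112]
 [ 69  70  68  68  69  66  71  77  91  94  93  82  80  79  69  75]
 [ 69  73  67  72  66  62  68  77  87  84  88  83  75  60  56  64]
 [ 72  74  68  70  72  65  72  79  82  76  78  86  78  66  63  76]
 [ 69  70  69  71 
[... 354 characters left out ...]
 135  80  67  74  72  76  71]
 [ 72  73  74  72  75 112 164 176 172 149  81  75  75  75  72  75]
 [ 80  71  76  70  73 123 182 189 182 139  80  76  75  77  74  72]
 [ 90  76  70  71  78 134 196 200 188 139  82  74  75  76  77  72]
 [ 89  80  73  69  75 126 188 191 180 137  83  76  74  76  76  72]
 [ 79  84  82  83  90 117 165 172 157 114  74  74  79  79  86  79]
 [ 48  65 109 138 133 141 150 150 143 104  76  75  80  99 121  92]
 [ 74  80 115 140 130 129 130 135 127  95  76  76  82  94  96  62]
 [122 133 137 137 134 130 107 109 108  90  82  92 120 125 117  87]
 [141 134 135 127 128 136 128 142 133 112 107  92  98 127 128 124]
 [142 135 135 134 135 142 147 146 131 133 145 118  95 125 129 131]]
```

```bash
python3 - <<'E'
from fit import *
p=viewer.camera('side');C=np.array(p['xyz'])
e=np.array([.493,.2725,.08]);th=np.radians(-7.5)
q=np.vstack(ringpts(e,th,200)); print('model silhouette top row',proj(p,q)[:,1].min(),'cols',proj(p,q)[:,0].min(),proj(p,q)[:,0].max())
# with z offset
for dz in (-.002,-.004): print(dz,proj(p,np.vstack(ringpts(e+[0,0,dz],th,200)))[:,1].min())
# block top back/front edges: 
b=blockpts(e,np.radians(-4.5),.045); print(proj(p,b))
im=p['img'].astype(int); print(im[180:215,270,:].tolist())
E
```

```text
model silhouette top row 178.22497307476183 cols 272.79918211375593 277.78382665966063
-0.002 178.7379414488217
-0.004 179.24972050511715
[[263.2424569  199.49656728]
 [264.81407482 184.72769027]
 [286.87624273 185.42411633]
 [286.28684044 200.2532519 ]
 [263.2424569  199.49656728]]
[[73, 74, 74], [74, 74, 78], [72, 72, 77], [68, 69, 73], [75, 77, 79], [69, 71, 73], [85, 78, 72], [147, 110, 73], [149, 110, 67], [187, 138, 81], [188, 138, 76], [183, 133, 76], [183, 130, 76], [178, 130, 73], [178, 131, 70], [188, 143, 82], [181, 135, 72], [180, 133, 74], [181, 132, 80], [184, 136, 78], [207, 153, 91], [191, 144, 77], [187, 141, 79], [191, 147, 81], [194, 143, 82], [192, 143, 85], [188, 139, 81], [186, 139, 80], [181, 132, 77], [194, 143, 84], [191, 142, 85], [115, 110, 105], [104, 104, 107], [105, 104, 104], [110, 109, 108]]
```

```bash
python3 -m crank '0 -0.02 0 -0.3 0 -0.02 1;0 -0.02 0 -0.3 0 -0.02 1'
python3 plan.py 0.4077 0.2838 0.0718 172.5
```

```text
time: 12.6
position: [0.3536, 0.2901, 0.073]
tool_rot: [0.065, 0.998, -0.001, 0.001]
ft_force: [-0.6, -0.0, -1.5]
grip_width: 0.0275
now [0.3536 0.2901 0.073 ] xang 172.58 tz [ 0.001 -0.002 -1.   ] t 12.6 F [-0.64 -0.05 -1.55] M [0.042 0.008 0.009] w 0.0275 q [ 0.44  0.58  1.97 -0.    0.59 -0.99]
[-0.01, 0.01, 0.01, -0.68, 0.01, 0.02]
[-0.01, 0.01, 0.01, -0.68, 0.01, 0.02]
```

```bash
python3 -m crank '0 0 0 -0.3 0.01 0.02 1'
python3 - <<'E'
from h import *
for n,b,f in [('side',(250,160,330,215),7),('top',(280,180,330,240),7)]:
    p=shot(n,n+'6.png'); cv2.imwrite('pics/'+n+'6z.png',cv2.resize(cv2.imread('pics/'+n+'6.png')[b[1]:b[3],b[0]:b[2]],None,fx=f,fy=f,interpolation=cv2.INTER_CUBIC))
a=cv2.imread('pics/side6z.png');b=cv2.imread('pics/top6z.png');b=b[:385];cv2.imwrite('pics/6.png',cv2.resize(np.hstack([a,b]),(800,338)))
E
python3 plan.py 0.4077 0.2838 0.0718 172.5
```

```text
time: 12.72
position: [0.367, 0.2889, 0.0723]
tool_rot: [0.065, 0.998, -0.001, 0.001]
ft_force: [0.7, 0.3, -1.0]
grip_width: 0.0272
now [0.3685 0.2892 0.0723] xang 172.49 tz [ 0.004 -0.    -1.   ] t 12.82 F [-0.08  0.94 -1.  ] M [-0.017 -0.049  0.01 ] w 0.0271 q [ 0.43  0.58  1.95 -0.    0.6  -1.01]
[0.0, 0.02, -0.0, -0.49, -0.0, 0.01]
[0.0, 0.02, -0.0, -0.49, -0.0, 0.01]
```

View pics/6.png

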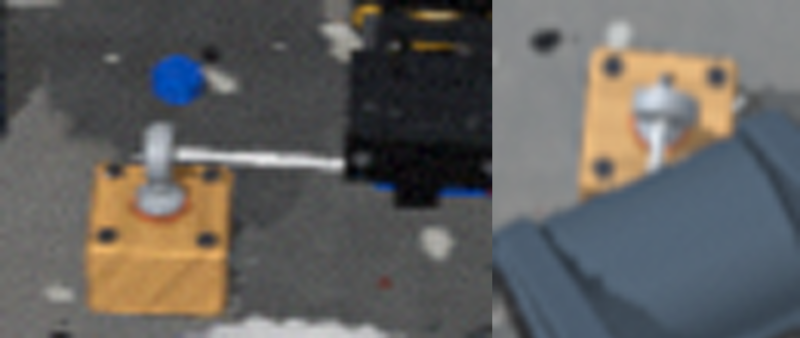

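Both views show the tip emerging from the far side of the ring with no contact force, so the shaft is through. I'll go deeper.

```bash
python3 -m crank '0 0.01 0 -0.33 0 0 1;0 0.01 0 -0.33 0 0 1;0 0 0 -0.31 0 0 1;0 0 0 0 0 0 1'
python3 plan.py 0.4077 0.2838 0.0718 172.5; python3 plan.py 0.3979 0.2850 0.0718 172.5
```

```text
time: 13.32
position: [0.41, 0.2835, 0.0721]
tool_rot: [0.066, 0.998, -0.0, 0.001]
ft_force: [0.5, -0.2, -0.6]
grip_width: 0.0272
now [0.41   0.2835 0.0721] xang 172.46 tz [ 0.002 -0.    -1.   ] t 13.32 F [ 0.53 -0.2  -0.62] M [ 0.017  0.054 -0.011] w 0.0272 q [ 0.38  0.61  1.87 -0.    0.66 -1.06]
[-0.0, 0.02, -0.01, 0.06, -0.0, 0.01]
now [0.41   0.2835 0.0721] xang 172.46 tz [ 0.002 -0.    -1.   ] t 13.32 F [ 0.53 -0.2  -0.62] M [ 0.017  0.054 -0.011] w 0.0272 q [ 0.38  0.61  1.87 -0.    0.66 -1.06]
[-0.0, 0.02, -0.01, 0.31, -0.0, 0.01]
```

```bash
cat > arc.py <<'E'
from plan import *
E0=np.array([.493,.2725]); A0=172.5
def st():
    o=robot.get_obs();T=R.from_quat(o['tool_rot']).as_matrix();x=T[:,0];P=o['position']
    xa=np.degrees(np.arctan2(x[1],x[0]));r=P[:2]-E0;F=o['ft_force'];M=o['moment']
    me=M[2]+r[0]*F[1]-r[1]*F[0]
    print('t',round(float(o['time']),2),'P',P.round(4),'phi',round(A0-xa,2),'deg',round(np.radians(A0-xa),3),'pos-phi',round(A0-180-np.degrees(np.arctan2(-r[1],-r[0])),2),'L',np.linalg.norm(r).round(4),'tz',T[:,2].round(3),'F',F.round(2),'Mz',M[2].round(3),'Meye',me.round(3),'w',round(float(o['grip_width']),4))
    return o,P,T,me
def arc(phi,n,L=.084,z=.0721):
    """rows from the present pose to phi (deg), n rows"""
    o,P,T,_=st();R0=R.from_matrix(T);xa=np.degrees(np.arctan2(T[1,0],T[0,0]));p0=A0-xa
    prevP,prevR=P,R0
    for i in range(1,n+1):
        f=p0+(phi-p0)*i/n;a=np.radians(A0-180-f)
        tp=np.r_[E0-L*np.array([np.cos(a),np.sin(a)]),z]
        tR=R.from_matrix(Rd(A0-f))
        rv=(prevR.inv()*tR).as_rotvec()/np.radians(5);s=prevR.as_matrix().T@(tp-prevP)/.04
        print(np.round(np.r_[rv,s],2).tolist()); prevP,prevR=tp,tR
if __name__=='__main__':
    a=[float(v) for v in sys.argv[1:]]
    if len(a)==0:
        ms=[st()[3]]
        for i in range(2): viewer.camera('side'); ms.append(st()[3])
        print('mean',np.mean(ms))
    else: arc(a[0],int(a[1]),*a[2:])
E
python3 arc.py 20 5
```

```text
t 13.32 P [0.41   0.2835 0.0721] phi 0.04 deg 0.001 pos-phi 0.07 L 0.0837 tz [ 0.002 -0.    -1.   ] F [ 0.53 -0.2  -0.62] Mz -0.011 Meye 0.0 w 0.0272
[0.0, 0.02, 0.8, 0.0, 0.15, 0.0]
[0.0, 0.0, 0.8, -0.01, 0.15, 0.0]
[0.0, 0.0, 0.8, -0.01, 0.15, 0.0]
[0.0, 0.0, 0.8, -0.01, 0.15, 0.0]
[0.0, 0.0, 0.8, -0.01, 0.15, 0.0]
```

```bash
python3 -m crank '0 0.02 0.8 0 0.15 0 1;0 0 0.8 -0.01 0.15 0 1;0 0 0.8 -0.01 0.15 0 1' ; python3 arc.py 24 3
```

```text
time: 13.7
position: [0.4127, 0.3003, 0.0717]
tool_rot: [0.173, 0.985, -0.001, -0.002]
ft_force: [0.8, 0.7, -1.4]
grip_width: 0.0277
t 13.7 P [0.4127 0.3003 0.0717] phi 12.48 deg 0.218 pos-phi 11.62 L 0.085 tz [-0.004 -0.001 -1.   ] F [ 0.81  0.67 -1.35] Mz -0.03 Meye -0.107 w 0.0277
[-0.03, -0.03, 0.77, -0.03, 0.17, -0.01]
[0.0, 0.0, 0.77, -0.0, 0.14, 0.0]
[0.0, 0.0, 0.77, -0.0, 0.14, 0.0]
```

```bash
python3 -m crank '-0.03 -0.03 0.77 -0.03 0.17 -0.01 1;0 0 0.77 0 0.14 0 1;0 0 0.77 0 0.14 0 1' ; python3 arc.py; python3 arc.py 33 3
```

```text
time: 14.08
position: [0.419, 0.3165, 0.0718]
tool_rot: [0.275, 0.962, -0.001, -0.002]
ft_force: [-0.3, 0.1, 0.7]
grip_width: 0.0272
t 14.07 P [0.419  0.3165 0.0718] phi 24.38 deg 0.425 pos-phi 23.23 L 0.0861 tz [-0.004 -0.001 -1.   ] F [-0.25  0.1   0.74] Mz -0.015 Meye -0.011 w 0.0272
t 14.12 P [0.4197 0.3172 0.0719] phi 24.46 deg 0.427 pos-phi 23.87 L 0.0859 tz [-0.002 -0.    -1.   ] F [ 0.9   0.88 -1.65] Mz 0.001 Meye -0.104 w 0.0269
t 14.18 P [0.4195 0.3168 0.0719] phi 24.22 deg 0.423 pos-phi 23.61 L 0.0858 tz [-0.003 -0.001 -1.   ] F [-0.38 -0.81 -0.37] Mz 0.024 Meye 0.1 w 0.027
mean -0.004946271860049524
t 14.18 P [0.4195 0.3168 0.0719] phi 24.22 deg 0.423 pos-phi 23.61 L 0.0858 tz [-0.003 -0.001 -1.   ] F [-0.38 -0.81 -0.37] Mz 0.024 Meye 0.1 w 0.027
[-0.02, -0.02, 0.59, -0.05, 0.13, -0.01]
[0.0, 0.0, 0.59, -0.0, 0.11, 0.0]
[0.0, 0.0, 0.59, -0.0, 0.11, 0.0]
```

```bash
cat >> arc.py <<'E'
E
cat > avg.py <<'E'
from arc import *
import io,contextlib
def avg(n=6):
    Fs=[];Ms=[];Me=[]
    for i in range(n):
        if i: viewer.camera('side')
        with contextlib.redirect_stdout(io.StringIO()): o,P,T,me=st()
        Fs.append(o['ft_force']);Ms.append(o['moment']);Me.append(me)
    Ta=T;F=np.mean(Fs,0)
    print('AVG F',F.round(2),'Ftool',(T.T@F).round(2),'M',np.mean(Ms,0).round(3),'Meye %.3f +- %.3f'%(np.mean(Me),np.std(Me)/np.sqrt(n)))
a=[float(v) for v in sys.argv[1:]]
avg(int(a[0])); arc(a[1],int(a[2]),*a[3:])
E
python3 -m crank '-0.02 -0.02 0.59 -0.05 0.13 -0.01 1;0 0 0.59 0 0.11 0 1;0 0 0.59 0 0.11 0 1;0 0 0 0 0 0 1'; python3 avg.py 5 39 2
```

```text
time: 14.68
position: [0.4278, 0.3268, 0.072]
tool_rot: [0.346, 0.938, -0.001, -0.001]
ft_force: [1.0, 1.1, -0.8]
grip_width: 0.0272
AVG F [ 1.04  0.34 -1.03] Ftool [-0.57  0.93  1.02] M [ 0.083 -0.136  0.074] Meye -0.005 +- 0.014
t 14.88 P [0.4278 0.3267 0.072 ] phi 32.99 deg 0.576 pos-phi 32.26 L 0.0848 tz [-0.002 -0.001 -1.   ] F [ 0.08  0.76 -1.65] Mz 0.058 Meye 0.004 w 0.0272
[-0.02, -0.0, 0.6, -0.02, 0.14, -0.0]
[0.0, 0.0, 0.6, -0.0, 0.11, 0.0]
```

```bash
python3 -m crank '-0.02 0 0.5 -0.02 0.16 0 1;0 0 0.5 0 0.13 0 1;0 0 0 0 0 0 1'; python3 avg.py 5 42 1
python3 - <<'E'
from h import *
p=shot('side','s7.png');cv2.imwrite('pics/s7z.png',cv2.resize(cv2.imread('pics/s7.png')[150:220,240:340],None,fx=7,fy=7,interpolation=cv2.INTER_CUBIC))
E
```

```text
time: 15.25
position: [0.4328, 0.3326, 0.0716]
tool_rot: [0.387, 0.922, -0.003, -0.003]
ft_force: [1.2, 0.4, 0.6]
grip_width: 0.0269
AVG F [ 0.26 -0.67  0.01] Ftool [-0.66 -0.28 -0.  ] M [-0.198 -0.108  0.019] Meye 0.044 +- 0.022
t 15.45 P [0.433  0.3328 0.0716] phi 38.09 deg 0.665 pos-phi 37.65 L 0.085 tz [-0.007 -0.004 -1.   ] F [ 0.19 -0.77 -0.71] Mz 0.006 Meye 0.041 w 0.0273
[-0.09, -0.02, 0.78, -0.03, 0.16, -0.01]
```

View pics/s7z.png

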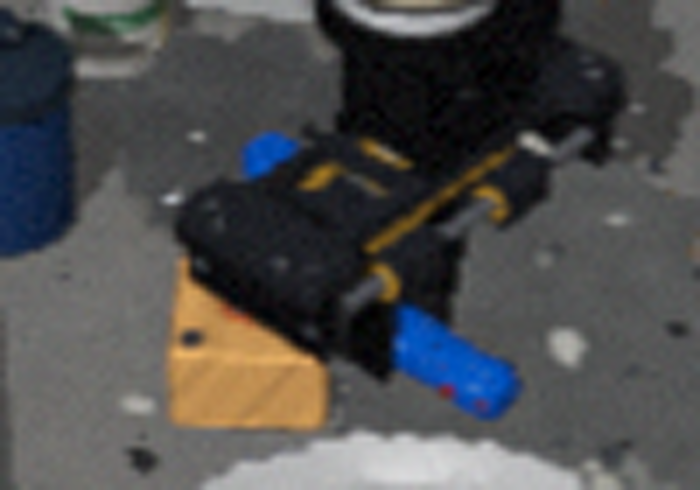

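```bash
python3 -m crank '-0.09 -0.02 0.6 -0.03 0.14 -0.01 1;0 0 0 0 0 0 1'; python3 avg.py 6 43.5 1
```

```text
time: 15.75
position: [0.4364, 0.3357, 0.0717]
tool_rot: [0.412, 0.911, -0.001, -0.001]
ft_force: [-0.3, -0.8, -1.6]
grip_width: 0.0273
AVG F [-0.71 -0.4  -0.9 ] Ftool [ 0.16 -0.79  0.9 ] M [-0.058  0.081  0.027] Meye 0.094 +- 0.015
t 16.0 P [0.4365 0.3357 0.0718] phi 41.18 deg 0.719 pos-phi 40.73 L 0.0848 tz [-0.003  0.    -1.   ] F [-0.52 -0.24 -0.89] Mz -0.004 Meye 0.043 w 0.0272
[-0.02, -0.02, 0.46, -0.02, 0.1, -0.01]
```

```bash
python3 -m crank '-0.02 -0.02 0.2 -0.01 0.05 -0.01 1;0 0 0 0 0 0 1'; python3 avg.py 6 43.5 1
```

```text
time: 16.25
position: [0.4377, 0.3368, 0.0719]
tool_rot: [0.421, 0.907, -0.0, -0.001]
ft_force: [0.7, -0.1, -1.2]
grip_width: 0.0269
AVG F [-0.46  0.4  -1.57] Ftool [ 0.6  -0.09  1.57] M [ 0.073  0.191 -0.004] Meye 0.003 +- 0.023
t 16.5 P [0.4377 0.3367 0.0719] phi 42.24 deg 0.737 pos-phi 41.77 L 0.0847 tz [-0.001 -0.    -1.   ] F [-1.59  0.09 -1.05] Mz 0.021 Meye 0.118 w 0.027
[-0.01, -0.01, 0.25, -0.02, 0.06, -0.0]
```

```bash
python3 -m crank '-0.01 -0.01 0.3 -0.02 0.07 0 1;0 0 0 0 0 0 1'; python3 avg.py 6 45.5 1
```

```text
time: 16.75
position: [0.44, 0.3379, 0.0719]
tool_rot: [0.433, 0.901, -0.001, -0.0]
ft_force: [-1.5, -0.7, -1.2]
grip_width: 0.0271
AVG F [-1.16  0.12 -0.85] Ftool [ 0.82 -0.83  0.85] M [-0.011  0.201 -0.048] Meye 0.022 +- 0.035
t 17.0 P [0.44   0.3379 0.0719] phi 43.84 deg 0.765 pos-phi 43.47 L 0.0842 tz [-0.001 -0.    -1.   ] F [-0.92  0.28 -0.95] Mz -0.09 Meye -0.045 w 0.0271
[-0.01, -0.0, 0.33, -0.01, 0.07, -0.0]
```

```bash
python3 -m crank '-0.01 0 0.36 -0.01 0.055 0 1;0 0 0 0 0 0 1'; python3 avg.py 6 47 1
```

```text
time: 17.25
position: [0.4423, 0.3395, 0.072]
tool_rot: [0.448, 0.894, 0.001, -0.0]
ft_force: [-1.4, 0.2, -0.9]
grip_width: 0.027
AVG F [-0.85  0.99 -1.27] Ftool [ 1.3  -0.09  1.27] M [ 0.121  0.2   -0.012] Meye -0.005 +- 0.031
t 17.5 P [0.4422 0.3394 0.072 ] phi 45.74 deg 0.798 pos-phi 45.3 L 0.0839 tz [ 0.     0.001 -1.   ] F [-1.22  0.35 -2.14] Mz 0.022 Meye 0.086 w 0.0267
[0.01, -0.01, 0.25, 0.0, 0.06, -0.0]
```

```bash
python3 -m crank '0.01 -0.01 0.3 0 0.07 0 1;0 0 0 0 0 0 1'; python3 avg.py 6 48.5 1
```

```text
time: 17.75
position: [0.4442, 0.3408, 0.0719]
tool_rot: [0.461, 0.888, -0.001, -0.0]
ft_force: [-1.2, -0.2, -0.5]
grip_width: 0.027
AVG F [-1.34  0.16 -1.08] Ftool [ 0.9  -1.    1.08] M [ 0.039  0.275 -0.034] Meye 0.049 +- 0.015
t 18.0 P [0.4442 0.3409 0.072 ] phi 47.33 deg 0.826 pos-phi 46.98 L 0.084 tz [-0.001 -0.001 -1.   ] F [-0.93 -0.73 -1.38] Mz -0.007 Meye 0.093 w 0.0271
[-0.01, 0.0, 0.23, -0.0, 0.06, -0.0]
```

```bash
python3 -m crank '0 0 0.22 0 0.055 0 1;0 0 0 0 0 0 1'; python3 avg.py 6 50 1
```

```text
time: 18.25
position: [0.4457, 0.3419, 0.0719]
tool_rot: [0.47, 0.883, -0.001, -0.0]
ft_force: [-1.4, 0.4, -0.7]
grip_width: 0.0275
AVG F [-1.78 -0.   -0.7 ] Ftool [ 0.99 -1.47  0.7 ] M [-0.042  0.303 -0.092] Meye 0.031 +- 0.018
t 18.5 P [0.4457 0.3419 0.0719] phi 48.5 deg 0.847 pos-phi 48.21 L 0.084 tz [-0.001 -0.001 -1.   ] F [-2.45 -0.21 -0.99] Mz -0.145 Meye 0.035 w 0.0271
[-0.02, 0.0, 0.3, -0.0, 0.07, -0.0]
```

```bash
python3 -m crank '0 0 0.28 0 0.05 0 1;0 0 0 0 0 0 1'; python3 avg.py 6 51 1
```

```text
time: 18.75
position: [0.4475, 0.3431, 0.0719]
tool_rot: [0.481, 0.877, -0.001, -0.0]
ft_force: [-1.4, 0.5, -1.7]
grip_width: 0.0269
AVG F [-1.4   0.16 -1.39] Ftool [ 0.89 -1.09  1.39] M [-0.018  0.296 -0.086] Meye 0.006 +- 0.016
t 19.0 P [0.4475 0.3431 0.0719] phi 49.97 deg 0.872 pos-phi 49.68 L 0.084 tz [-0.001 -0.001 -1.   ] F [-1.27 -0.38 -1.76] Mz -0.039 Meye 0.068 w 0.0269
[-0.02, 0.0, 0.21, -0.0, 0.05, -0.0]
```

```bash
python3 -m crank '0 0 0.22 0 0.05 0 1;0 0 0 0 0 0 1'; python3 avg.py 6 52 1
```

```text
time: 19.25
position: [0.449, 0.3441, 0.0719]
tool_rot: [0.49, 0.872, -0.001, -0.0]
ft_force: [-1.9, 0.3, -0.9]
grip_width: 0.0268
AVG F [-1.66  0.14 -0.94] Ftool [ 0.99 -1.35  0.94] M [-0.059  0.323 -0.105] Meye 0.008 +- 0.016
t 19.5 P [0.4489 0.3441 0.0719] phi 51.14 deg 0.892 pos-phi 50.87 L 0.0841 tz [-0.002 -0.001 -1.   ] F [-1.98 -0.03 -1.02] Mz -0.124 Meye 0.019 w 0.0274
[-0.02, 0.0, 0.17, -0.0, 0.04, -0.0]
```

```bash
python3 -m crank '0 0 0.22 0 0.05 0 1;0 0 0 0 0 0 1'; python3 avg.py 6 53 1
```

```text
time: 19.75
position: [0.4504, 0.345, 0.0718]
tool_rot: [0.499, 0.867, -0.001, -0.001]
ft_force: [-2.9, -0.9, -0.8]
grip_width: 0.0273
AVG F [-2.43  0.13 -0.82] Ftool [ 1.33 -2.03  0.83] M [-0.061  0.349 -0.096] Meye 0.074 +- 0.022
t 20.0 P [0.4504 0.345  0.0719] phi 52.3 deg 0.913 pos-phi 52.06 L 0.0841 tz [-0.002 -0.001 -1.   ] F [-2.18  0.34 -1.37] Mz -0.117 Meye 0.026 w 0.0273
[-0.03, 0.0, 0.14, -0.0, 0.03, -0.01]
```

```bash
python3 -m crank '0 0 0.14 0 0.03 0 1;0 0 0 0 0 0 1'; python3 avg.py 8 54 1
```

```text
time: 20.25
position: [0.4513, 0.3455, 0.0719]
tool_rot: [0.504, 0.864, -0.001, -0.001]
ft_force: [-2.7, -0.9, -1.1]
grip_width: 0.0271
AVG F [-2.25  0.05 -0.77] Ftool [ 1.15 -1.94  0.78] M [-0.126  0.369 -0.109] Meye 0.053 +- 0.018
t 20.6 P [0.4513 0.3455 0.0719] phi 53.04 deg 0.926 pos-phi 52.77 L 0.0841 tz [-0.002 -0.002 -1.   ] F [-2.45 -0.18 -0.73] Mz -0.095 Meye 0.091 w 0.0272
[-0.03, 0.0, 0.19, -0.0, 0.05, -0.01]
```

```bash
python3 -m crank '0 0 0.18 0 0.04 0 1;0 0 0 0 0 0 1'; python3 avg.py 8 55 1
```

```text
time: 20.85
position: [0.4525, 0.3462, 0.0718]
tool_rot: [0.511, 0.859, -0.002, -0.001]
ft_force: [-1.5, 0.1, -0.1]
grip_width: 0.0274
AVG F [-2.32 -0.29 -0.83] Ftool [ 0.85 -2.17  0.84] M [-0.149  0.411 -0.126] Meye 0.057 +- 0.017
t 21.2 P [0.4525 0.3462 0.0719] phi 53.98 deg 0.942 pos-phi 53.75 L 0.0841 tz [-0.003 -0.002 -1.   ] F [-2.98  0.32 -1.48] Mz -0.097 Meye 0.109 w 0.0273
[-0.04, 0.0, 0.2, -0.0, 0.05, -0.01]
```

```bash
python3 -c "
from h import *
p=shot('wrist','w8.png')
u,v=bluehandle(p,(200,120,340,235))
for r in (165,185,205,225):
    m=u[abs(v-r)<4]; print(r,m.min(),m.max(),m.mean())
shot('top','t8.png')"
```

```text
165 249 302 274.8836565096953
185 249 301 274.7880434782609
205 250 299 274.5029411764706
225 250 300 274.5857142857143
```

View pics/w8.png

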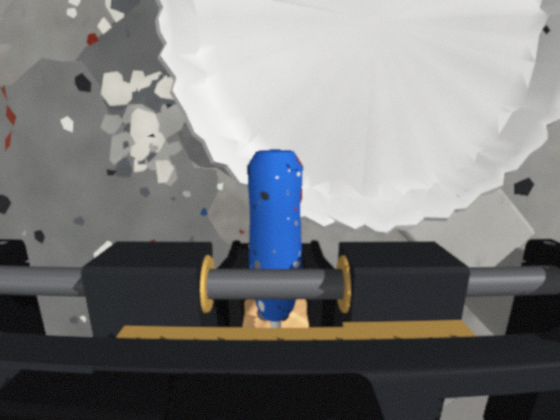

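View pics/t8.png

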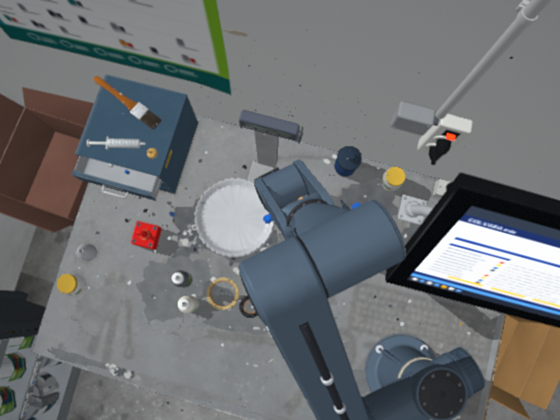

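```bash
python3 -m crank '-0.02 0 0.18 0 0.04 -0.01 1;0 0 0 0 0 0 1'; python3 avg.py 8 56 1
```

```text
time: 21.55
position: [0.4537, 0.3469, 0.072]
tool_rot: [0.518, 0.855, -0.001, -0.0]
ft_force: [-1.4, -0.7, -1.5]
grip_width: 0.0269
AVG F [-2.04 -0.42 -1.84] Ftool [ 0.57 -2.    1.84] M [-0.096  0.437 -0.09 ] Meye 0.078 +- 0.008
t 21.9 P [0.4537 0.3469 0.0721] phi 54.93 deg 0.959 pos-phi 54.67 L 0.0841 tz [-0.002 -0.001 -1.   ] F [-1.84 -0.61 -2.59] Mz -0.079 Meye 0.082 w 0.0272
[-0.03, 0.0, 0.21, -0.0, 0.05, -0.0]
```

```bash
python3 -m crank '-0.01 0 0.18 0 0.04 0 1;0 0 0 0 0 0 1'; python3 avg.py 8 57 1
```

```text
time: 22.15
position: [0.455, 0.3475, 0.072]
tool_rot: [0.525, 0.851, -0.001, -0.0]
ft_force: [-2.4, -1.0, -0.4]
grip_width: 0.0271
AVG F [-2.15 -0.65 -1.25] Ftool [ 0.38 -2.22  1.26] M [-0.108  0.465 -0.093] Meye 0.093 +- 0.018
t 22.5 P [0.455  0.3475 0.072 ] phi 55.88 deg 0.975 pos-phi 55.63 L 0.0841 tz [-0.001 -0.001 -1.   ] F [-1.85 -0.54 -1.14] Mz -0.112 Meye 0.048 w 0.0275
[-0.02, 0.0, 0.22, -0.0, 0.05, -0.0]
```

```bash
python3 -m crank '-0.01 0 0.18 0 0.04 0 1;0 0 0 0 0 0 1'; python3 avg.py 8 58 1
```

```text
time: 22.75
position: [0.4563, 0.3482, 0.072]
tool_rot: [0.532, 0.846, -0.001, -0.0]
ft_force: [-2.7, -0.7, -1.0]
grip_width: 0.0272
AVG F [-2.71 -0.64 -1.58] Ftool [ 0.6  -2.72  1.58] M [-0.147  0.498 -0.083] Meye 0.146 +- 0.012
t 23.1 P [0.4563 0.3482 0.072 ] phi 56.83 deg 0.992 pos-phi 56.61 L 0.0841 tz [-0.001 -0.001 -1.   ] F [-2.76 -0.66 -1.87] Mz -0.119 Meye 0.114 w 0.027
[-0.01, 0.0, 0.23, -0.0, 0.05, -0.0]
```

```bash
python3 -m crank '0 0 0.17 0 0.04 0 1;0 0 0 0 0 0 1'; python3 avg.py 8 59 1
```

```text
time: 23.35
position: [0.4574, 0.3487, 0.0719]
tool_rot: [0.539, 0.842, -0.001, -0.0]
ft_force: [-2.8, -0.5, -1.7]
grip_width: 0.027
AVG F [-2.62 -0.91 -1.33] Ftool [ 0.27 -2.75  1.33] M [-0.18   0.526 -0.097] Meye 0.135 +- 0.012
t 23.7 P [0.4574 0.3488 0.072 ] phi 57.72 deg 1.007 pos-phi 57.49 L 0.0841 tz [-0.002 -0.001 -1.   ] F [-2.63 -1.3  -0.9 ] Mz -0.113 Meye 0.134 w 0.0274
[-0.02, 0.01, 0.26, -0.0, 0.06, -0.0]
```

```bash
python3 -c "
from h import *
p=shot('wrist','w9.png')
u,v=bluehandle(p,(200,120,340,235))
for r in (165,185,205,225):
    m=u[abs(v-r)<4]; print(r,m.min(),m.max(),m.mean())
p=shot('side','s9.png');cv2.imwrite('pics/s9z.png',cv2.resize(cv2.imread('pics/s9.png')[150:220,240:340],None,fx=8,fy=8,interpolation=cv2.INTER_CUBIC))
"; python3 - <<'E'
import cv2
a=cv2.imread('pics/w9.png')[130:340,180:370]; cv2.imwrite('pics/w9z.png',cv2.resize(a,None,fx=2.8,fy=2.8,interpolation=cv2.INTER_CUBIC))
E
```

```text
165 249 302 274.8836565096953
185 249 301 274.858310626703
205 250 299 274.56637168141594
225 250 300 274.64957264957263
```

View pics/w9z.png

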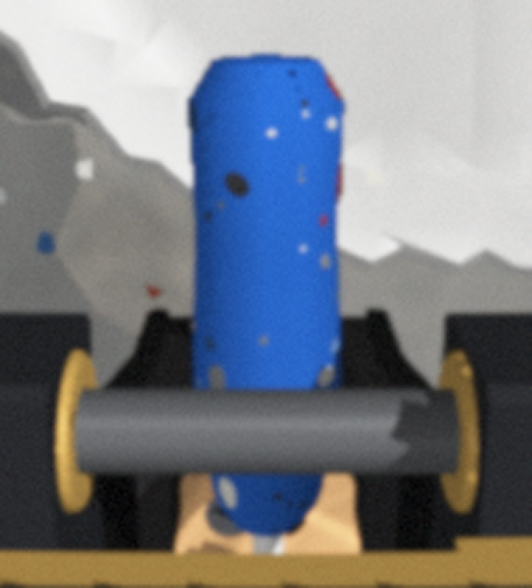

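View pics/s9z.png

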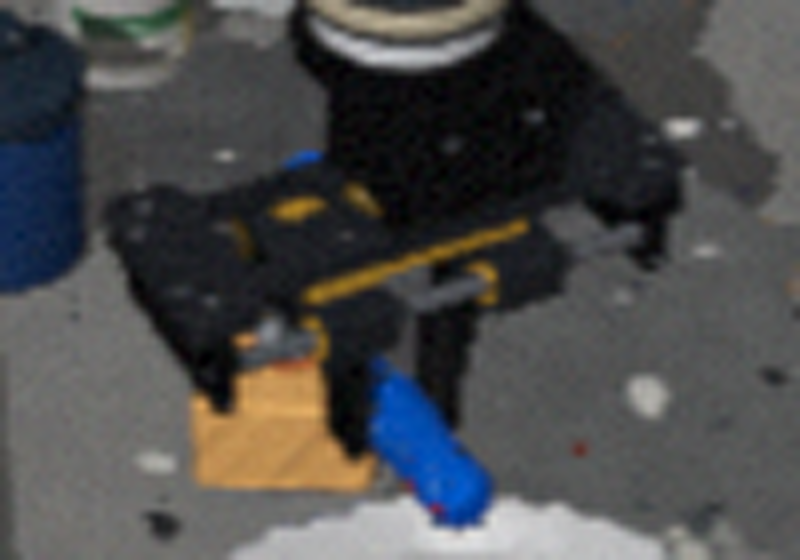

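```bash
python3 -m crank '-0.01 0 0.18 0 0.04 0 1;0 0 0 0 0 0 1'; python3 avg.py 8 60 1
```

```text
time: 24.05
position: [0.4587, 0.3493, 0.0719]
tool_rot: [0.546, 0.838, -0.001, -0.0]
ft_force: [-2.8, -0.5, -0.6]
grip_width: 0.027
AVG F [-2.82 -1.17 -1.24] Ftool [ 0.07 -3.05  1.25] M [-0.206  0.555 -0.088] Meye 0.169 +- 0.021
t 24.4 P [0.4587 0.3493 0.0719] phi 58.67 deg 1.024 pos-phi 58.45 L 0.0841 tz [-0.001 -0.001 -1.   ] F [-2.67 -1.21 -1.14] Mz -0.118 Meye 0.128 w 0.0272
[-0.02, 0.01, 0.27, -0.0, 0.06, -0.0]
```

```bash
python3 -m crank '-0.01 0 0.18 0 0.04 0 1;0 0 0 0 0 0 1'; python3 avg.py 8 61 1
```

```text
time: 24.65
position: [0.46, 0.3499, 0.0719]
tool_rot: [0.553, 0.833, -0.001, -0.0]
ft_force: [-3.5, -0.7, -0.8]
grip_width: 0.0276
AVG F [-3.21 -1.12 -1.29] Ftool [ 0.21 -3.39  1.3 ] M [-0.224  0.596 -0.058] Meye 0.227 +- 0.022
t 25.0 P [0.46   0.3499 0.0719] phi 59.61 deg 1.04 pos-phi 59.42 L 0.0841 tz [-0.001 -0.001 -1.   ] F [-3.36 -0.72 -1.05] Mz -0.061 Meye 0.222 w 0.0272
[-0.01, 0.01, 0.28, -0.0, 0.06, -0.0]
```

```bash
python3 -m crank '-0.01 0 0.12 0 0.03 0 1;0 0 0 0 0 0 1'; python3 avg.py 10 61 1
```

```text
time: 25.25
position: [0.4609, 0.3503, 0.0719]
tool_rot: [0.557, 0.83, -0.001, 0.0]
ft_force: [-3.5, -2.4, -2.4]
grip_width: 0.0273
AVG F [-3.4  -1.4  -1.15] Ftool [-0.01 -3.68  1.16] M [-0.248  0.602 -0.074] Meye 0.236 +- 0.014
t 25.7 P [0.4609 0.3503 0.0719] phi 60.24 deg 1.051 pos-phi 60.05 L 0.0841 tz [-0.001 -0.001 -1.   ] F [-2.66 -1.93 -1.13] Mz -0.031 Meye 0.237 w 0.0272
[-0.01, 0.01, 0.15, -0.0, 0.03, -0.01]
```

```bash
python3 - <<'E'
from h import *
def ell(name,box):
    p=viewer.camera(name) 
    return p
t=viewer.camera('top')
for nm,f,box in [('top','top0.png',(185,165,285,265)),('side','side0.png',(248,200,350,290))]:
    im=cv2.imread('pics/'+f).astype(int); x0,y0,x1,y1=box
    c=im[y0:y1,x0:x1]; m=((c.min(2)>140)&(c.max(2)-c.min(2)<30)).astype(np.uint8)
    m=cv2.morphologyEx(m,cv2.MORPH_CLOSE,np.ones((7,7)))
    cs=max(cv2.findContours(m,cv2.RETR_EXTERNAL,cv2.CHAIN_APPROX_NONE)[0],key=cv2.contourArea)
    h=cv2.convexHull(cs).reshape(-1,2)+[x0,y0]
    print(nm,cv2.fitEllipse(h.astype(np.float32)),h[:,0].min(),h[:,0].max(),h[:,1].min(),h[:,1].max())
E
```

```text
top ((251.4921112060547, 216.38047790527344), (98.5135726928711, 135.55186462402344), 70.84561157226562) 185 284 165 264
side ((296.6353759765625, 245.1775665283203), (68.0887451171875, 95.81787872314453), 84.21956634521484) 248 345 212 281
```

```bash
python3 - <<'E'
import cv2
a=cv2.imread('pics/s9.png')[170:300,240:360]; cv2.imwrite('pics/s9y.png',cv2.resize(a,None,fx=4.6,fy=4.6,interpolation=cv2.INTER_CUBIC))
E
```

```text
(no output)
```

View pics/s9y.png

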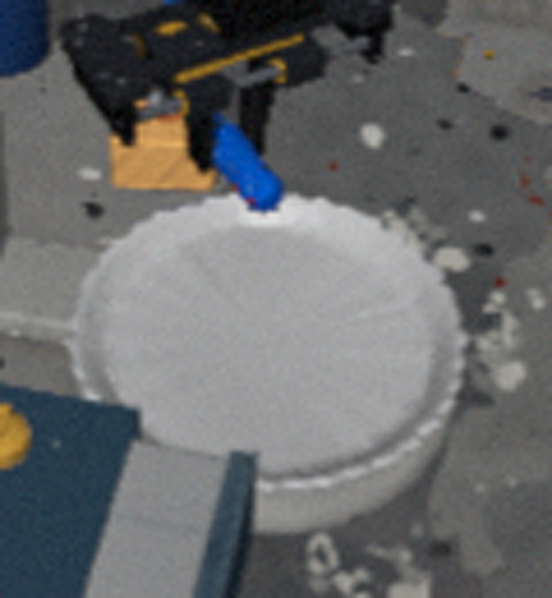

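```bash
python3 - <<'E'
from h import *
t=viewer.camera('top');s=viewer.camera('side')
for h in (.02,.03,.04,.05,.06,.07,.08):
    a=onz(t,235,216.5,h); r=np.linalg.norm(onz(t,274,216.5,h)-onz(t,196,216.5,h))/2
    ang=np.linspace(0,2*np.pi,90)
    q=proj(s,np.c_[a[0]+r*np.cos(ang),a[1]+r*np.sin(ang),np.full(90,h)])
    print(h,a.round(3),r.round(3),'side rim L,R,T,B',q[:,0].min().round(1),q[:,0].max().round(1),q[:,1].min().round(1),q[:,1].max().round(1))
print('obs 256.3 341.1 212.4 275.4')
o=robot.get_obs();T=R.from_quat(o['tool_rot']).as_matrix();print('handle end',o['position']+T@[.059,0,-.0079])
print('handle end low at side px',proj(s,[o['position']+T@[.059,0,.006],o['position']+T@[.059,0,-.0079]]))
E
```

```text
0.02 [0.448 0.485 0.02 ] 0.116 side rim L,R,T,B 251.9 336.3 219.8 284.6
0.03 [0.446 0.484 0.03 ] 0.115 side rim L,R,T,B 252.7 337.0 217.4 281.7
0.04 [0.444 0.483 0.04 ] 0.114 side rim L,R,T,B 253.5 337.8 214.9 278.7
0.05 [0.443 0.482 0.05 ] 0.113 side rim L,R,T,B 254.4 338.5 212.4 275.8
0.06 [0.441 0.481 0.06 ] 0.112 side rim L,R,T,B 255.2 339.2 209.9 272.8
0.07 [0.439 0.48  0.07 ] 0.111 side rim L,R,T,B 256.0 339.9 207.4 269.7
0.08 [0.437 0.48  0.08 ] 0.111 side rim L,R,T,B 256.9 340.7 204.9 266.6
obs 256.3 341.1 212.4 275.4
handle end [0.43853992 0.40487619 0.0797422 ]
handle end low at side px [[296.10486933 217.21183247]
 [296.29460377 213.67337728]]
```

```bash
python3 - <<'E'
import cv2,numpy as np
a=cv2.cvtColor(cv2.imread('pics/side0.png'),cv2.COLOR_BGR2GRAY).astype(np.float32);b=cv2.cvtColor(cv2.imread('pics/s9.png'),cv2.COLOR_BGR2GRAY).astype(np.float32)
for n,(x0,y0,x1,y1) in {'dishfar':(250,225,275,265),'dishR':(325,222,348,270),'dishmid':(262,226,335,282),'block':(262,195,286,212)}.items():
    s=cv2.phaseCorrelate(a[y0:y1,x0:x1],b[y0:y1,x0:x1]); print(n,s, np.abs(a-b)[y0:y1,x0:x1].mean())
E
```

```text
dishfar ((0.4563537991155293, 0.043904664837803864), 0.9649172387123108) 3.84
dishR ((0.11190464419831159, 0.09833570420569515), 0.9576415055327945) 3.8903985
dishmid ((0.43481189078522675, -0.04589554615211355), 0.9467379230923123) 3.9310176
block ((-4.252765924343652, 2.484971411135162), 0.10909854096394998) 31.22549
```

```bash
python3 - <<'E'
import cv2,numpy as np
G=lambda f:cv2.cvtColor(cv2.imread('pics/'+f),cv2.COLOR_BGR2GRAY).astype(np.float32)
a=G('side0.png')
for f in ['side5.png','side6.png','s7.png','s9.png']:
    b=G(f)
    for n,(x0,y0,x1,y1) in {'dishL':(250,225,275,265),'dishR':(325,222,348,270),'dishmid':(256,226,345,284),'cabinet':(130,240,290,400),'red':(305,310,355,365),'speckR':(350,150,380,180)}.items():
        s=cv2.phaseCorrelate(a[y0:y1,x0:x1],b[y0:y1,x0:x1],cv2.createHanningWindow((x1-x0,y1-y0),cv2.CV_32F)); print(f,n,np.round(s[0],2),end=' | ')
    print()
a=G('top0.png');b=G('t8.png')
for n,(x0,y0,x1,y1) in {'dish':(185,170,255,265),'red':(125,215,168,255)}.items(): print(n,cv2.phaseCorrelate(a[y0:y1,x0:x1],b[y0:y1,x0:x1],cv2.createHanningWindow((x1-x0,y1-y0),cv2.CV_32F)))
E
```

```text
side5.png dishL [ 0.5  -0.09] | side5.png dishR [0.13 0.05] | side5.png dishmid [-0.03  0.04] | side5.png cabinet [-0.02 -0.03] | side5.png red [-0.02  0.22] | side5.png speckR [0.09 0.43] | 
side6.png dishL [-0.35 -0.65] | side6.png dishR [0.22 0.06] | side6.png dishmid [0.11 0.1 ] | side6.png cabinet [ 0.   -0.01] | side6.png red [0.12 0.04] | side6.png speckR [ 1.96 -9.91] | 
s7.png dishL [-3.61 17.64] | s7.png dishR [ 0.23 -0.07] | s7.png dishmid [-0.29  0.31] | s7.png cabinet [-0.02  0.05] | s7.png red [-0.19  0.1 ] | s7.png speckR [-4.94 -3.61] | 
s9.png dishL [-3.19 17.47] | s9.png dishR [0.12 0.05] | s9.png dishmid [-0.11 -0.02] | s9.png cabinet [-0.01 -0.02] | s9.png red [0.09 0.13] | s9.png speckR [0.44 0.81] | 
dish ((-0.00374030491192201, 0.00902625888840447), 0.9063328443853943)
red ((0.6192491133107012, -0.08169588786854831), 0.883848443031311)
```

The moment about the eye held at about 0.24 N·m for over 0.5 s, and the handle hasn't slipped in the grip. Now I'll back off.

```bash
python3 arc.py 56 2; python3 arc.py 34 6 | tail -6
```

```text
t 25.85 P [0.4609 0.3503 0.0719] phi 60.24 deg 1.051 pos-phi 60.06 L 0.0841 tz [-0.001 -0.001 -1.   ] F [-3.48 -0.77 -0.97] Mz -0.098 Meye 0.198 w 0.0272
[-0.01, 0.01, -0.42, -0.0, -0.07, -0.01]
[0.0, 0.0, -0.42, -0.0, -0.08, 0.0]
[-0.01, 0.01, -0.87, -0.01, -0.15, -0.01]
[0.0, 0.0, -0.87, -0.01, -0.16, 0.0]
[0.0, 0.0, -0.87, -0.01, -0.16, 0.0]
[0.0, 0.0, -0.87, -0.01, -0.16, 0.0]
[0.0, 0.0, -0.87, -0.01, -0.16, 0.0]
[0.0, 0.0, -0.87, -0.01, -0.16, 0.0]
```

```bash
python3 -m crank '0 0 -0.42 0 -0.07 0 1;0 0 0 0 0 0 1'; python3 avg.py 4 56 1; python3 -m crank '0 0 -0.42 0 -0.08 0 1;0 0 0 0 0 0 1'; python3 avg.py 4 50 2
```

```text
time: 26.1
position: [0.4579, 0.349, 0.0719]
tool_rot: [0.541, 0.841, -0.001, -0.0]
ft_force: [-3.3, -0.2, -1.9]
grip_width: 0.0272
AVG F [-3.46 -1.13 -0.99] Ftool [ 0.4  -3.62  0.99] M [-0.301  0.618 -0.156] Meye 0.148 +- 0.012
t 26.25 P [0.458  0.3491 0.0719] phi 58.05 deg 1.013 pos-phi 57.95 L 0.0842 tz [-0.001 -0.001 -1.   ] F [-3.35 -1.37 -1.05] Mz -0.18 Meye 0.124 w 0.0276
[-0.02, 0.01, -0.41, -0.01, -0.07, -0.01]
time: 26.5
position: [0.4551, 0.3476, 0.0719]
tool_rot: [0.525, 0.851, -0.001, -0.0]
ft_force: [-3.0, -1.5, -1.3]
grip_width: 0.0275
AVG F [-3.31 -1.75 -1.18] Ftool [-0.08 -3.74  1.18] M [-0.291  0.609 -0.197] Meye 0.119 +- 0.017
t 26.65 P [0.4552 0.3477 0.0719] phi 55.87 deg 0.975 pos-phi 55.8 L 0.0842 tz [-0.001 -0.001 -1.   ] F [-3.42 -1.93 -1.48] Mz -0.208 Meye 0.122 w 0.0272
[-0.01, 0.01, -0.59, -0.01, -0.11, -0.0]
[0.0, 0.0, -0.59, -0.0, -0.11, 0.0]
```

```bash
python3 -m crank '0 0 -0.59 -0.01 -0.13 0 1;0 0 -0.59 0 -0.13 0 1;0 0 0 0 0 0 1'; python3 avg.py 4 42 2
```

```text
time: 27.02
position: [0.4478, 0.3434, 0.0722]
tool_rot: [0.48, 0.877, 0.001, 0.001]
ft_force: [-2.9, -1.7, -1.0]
grip_width: 0.0275
AVG F [-2.78 -1.   -1.52] Ftool [ 0.66 -2.88  1.52] M [-0.258  0.563 -0.227] Meye 0.015 +- 0.016
t 27.18 P [0.4477 0.3434 0.0721] phi 49.87 deg 0.87 pos-phi 49.92 L 0.0841 tz [ 0.002  0.001 -1.   ] F [-2.69 -0.85 -1.91] Mz -0.235 Meye -0.006 w 0.0273
[0.03, 0.0, -0.79, -0.01, -0.15, -0.0]
[0.0, 0.0, -0.79, -0.0, -0.14, 0.0]
```

```bash
python3 -m crank '0.02 0 -0.4 0 -0.12 0 1;0 0 0 0 0 0 1'; python3 avg.py 4 42 2
```

```text
time: 27.42
position: [0.4453, 0.3414, 0.0725]
tool_rot: [0.464, 0.886, 0.002, 0.002]
ft_force: [-1.8, -1.1, -1.6]
grip_width: 0.0271
AVG F [-1.88 -0.29 -1.32] Ftool [ 0.83 -1.72  1.31] M [-0.196  0.348 -0.174] Meye -0.030 +- 0.018
t 27.57 P [0.4452 0.3414 0.0724] phi 47.76 deg 0.834 pos-phi 47.73 L 0.0839 tz [ 0.004  0.002 -1.   ] F [-2.43  0.58 -1.01] Mz -0.185 Meye -0.045 w 0.027
[0.05, 0.01, -0.58, 0.0, -0.1, 0.01]
[0.0, 0.0, -0.58, -0.0, -0.11, 0.0]
```

```bash
python3 -m crank '0.05 0 0 0 -0.05 0.01 1;0 0 0 0 0 0 1'; python3 avg.py 4 42 2
```

```text
time: 27.82
position: [0.4452, 0.341, 0.0725]
tool_rot: [0.464, 0.886, 0.001, 0.002]
ft_force: [-1.0, -0.0, -1.3]
grip_width: 0.0271
AVG F [-0.69 -0.53 -0.95] Ftool [-0.04 -0.87  0.95] M [-0.054  0.149 -0.089] Meye -0.017 +- 0.011
t 27.98 P [0.4449 0.3408 0.0724] phi 47.72 deg 0.833 pos-phi 47.39 L 0.0835 tz [ 0.003  0.    -1.   ] F [-0.67 -0.89 -0.91] Mz -0.132 Meye -0.043 w 0.0272
[0.03, 0.02, -0.57, 0.01, -0.09, 0.01]
[0.0, 0.0, -0.57, -0.0, -0.1, 0.0]
```

```bash
sed -i 's/E0=np.array(\[.493,.2725\])/E0=np.array([.490,.2715])/' arc.py; python3 arc.py 28 4 .083
```

```text
t 27.98 P [0.4449 0.3408 0.0724] phi 47.72 deg 0.833 pos-phi 49.49 L 0.0827 tz [ 0.003  0.    -1.   ] F [-0.67 -0.89 -0.91] Mz -0.132 Meye -0.045 w 0.0272
[0.03, 0.02, -0.99, 0.0, -0.24, 0.01]
[0.0, 0.0, -0.99, -0.01, -0.18, 0.0]
[0.0, 0.0, -0.99, -0.01, -0.18, 0.0]
[0.0, 0.0, -0.99, -0.01, -0.18, 0.0]
```

```bash
python3 -m crank '0.03 0.02 -0.9 0 -0.23 0.01 1;0 0 -0.9 -0.01 -0.17 0 1;0 0 0 0 0 0 1'; python3 avg.py 4 28 2 .083
```

```text
time: 28.35
position: [0.4345, 0.3316, 0.0725]
tool_rot: [0.39, 0.921, 0.002, 0.002]
ft_force: [-0.1, -0.3, -0.7]
grip_width: 0.0274
AVG F [ 0.04  0.24 -0.59] Ftool [0.14 0.19 0.59] M [-0.042 -0.005  0.021] Meye 0.005 +- 0.026
t 28.5 P [0.435  0.332  0.0725] phi 38.44 deg 0.671 pos-phi 40.25 L 0.0818 tz [ 0.006  0.002 -1.   ] F [-0.16  0.38 -0.91] Mz 0.065 Meye 0.054 w 0.0275
[0.07, 0.03, -1.04, 0.02, -0.25, 0.01]
[0.0, 0.0, -1.04, -0.01, -0.19, 0.0]
```

```bash
python3 -m crank '0.07 0.03 -0.85 0.02 -0.21 0.01 1;0 0 -0.75 -0.01 -0.16 0 1;0 0 0 0 0 0 1'; python3 avg.py 4 30 1 .083
```

```text
time: 28.88
position: [0.426, 0.3225, 0.0723]
tool_rot: [0.324, 0.946, 0.001, 0.001]
ft_force: [0.1, -0.9, -1.6]
grip_width: 0.0275
AVG F [-0.21 -0.55 -1.24] Ftool [-0.17 -0.57  1.24] M [-0.018 -0.027 -0.008] Meye 0.038 +- 0.016
t 29.02 P [0.4265 0.3228 0.0724] phi 30.33 deg 0.529 pos-phi 31.45 L 0.0817 tz [ 0.003  0.001 -1.   ] F [-0.6  -0.45 -0.86] Mz -0.05 Meye 0.01 w 0.0273
[0.04, 0.02, -0.07, 0.03, -0.05, 0.01]
```

```bash
python3 -m crank '0.03 0.01 0 0.3 -0.02 0 1;0.01 0 0 0.4 0 0 1;0 0 0 0.4 0 0 1'; python3 avg.py 2 30 1 .12
```

```text
time: 29.4
position: [0.3902, 0.351, 0.0723]
tool_rot: [0.326, 0.946, 0.0, 0.0]
ft_force: [0.3, 0.4, -1.4]
grip_width: 0.0271
AVG F [-0.38  0.33 -1.34] Ftool [0.51 0.03 1.35] M [-0.011 -0.017  0.038] Meye 0.035 +- 0.047
t 29.45 P [0.3879 0.3516 0.0723] phi 30.43 deg 0.531 pos-phi 30.62 L 0.1298 tz [-0.001 -0.001 -1.   ] F [-1.05  0.25 -1.31] Mz 0.043 Meye 0.101 w 0.0272
[-0.01, -0.01, -0.09, -0.24, -0.03, 0.0]
```

```bash
python3 -m crank '0 0 0 0.45 0 0 1;0 0 0 0.5 0 0 1;0 0 0 0 0 0 1'; python3 arc.py 30 1 .17
python3 - <<'E'
from fit import *
for n,b,f in [('side',(250,160,330,215),7),('top',(280,180,330,240),7)]:
    p=shot(n,n+'10.png'); cv2.imwrite('pics/'+n+'10z.png',cv2.resize(cv2.imread('pics/'+n+'10.png')[b[1]:b[3],b[0]:b[2]],None,fx=f,fy=f,interpolation=cv2.INTER_CUBIC))
a=cv2.imread('pics/side10z.png');b=cv2.imread('pics/top10z.png');b=b[:385];cv2.imwrite('pics/10.png',cv2.resize(np.hstack([a,b]),(800,338)))
E
```

```text
time: 29.82
position: [0.3549, 0.3769, 0.0723]
tool_rot: [0.323, 0.946, -0.001, -0.001]
ft_force: [0.0, 0.4, -0.6]
grip_width: 0.0272
t 29.82 P [0.3549 0.3769 0.0723] phi 30.22 deg 0.528 pos-phi 30.46 L 0.1713 tz [-0.001 -0.001 -1.   ] F [ 0.02  0.42 -0.58] Mz 0.021 Meye -0.038 w 0.0272
[-0.02, -0.01, -0.04, -0.03, -0.03, 0.01]
```

View pics/10.png

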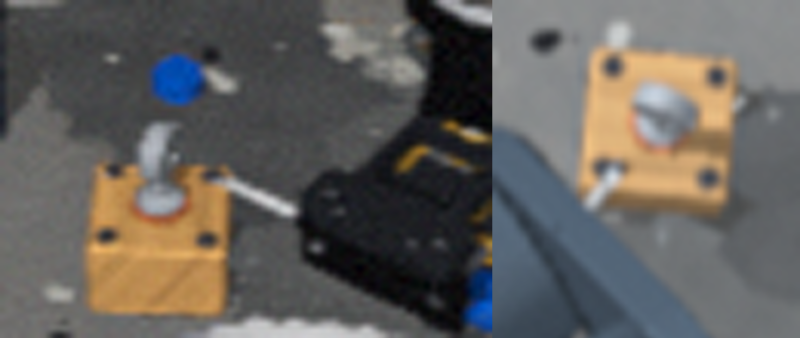

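```bash
python3 - <<'E'
from fit import *
p=viewer.camera('top');s=viewer.camera('side')
rows=[]
for q,b,off,e in [(s,(262,168,290,200),(0,1.4),[.493,.2725,.08]),(p,(293,182,323,214),(-.5,.5),[.493,.2725,.08])]:
    r=[]
    for d in (-10,-18,-24,-30,-36):
        qq=dict(q); K=np.array(q['camera_matrix']).copy();K[0,2]+=off[0];K[1,2]+=off[1];qq['camera_matrix']=K
        overlay(qq,e,np.radians(d),'tmp.png',b,6); r.append(cv2.resize(cv2.imread('pics/tmp.png'),(160,170)))
    rows.append(np.hstack(r))
cv2.imwrite('pics/cand.png',np.vstack(rows))
E
```

```text
(no output)
```

View pics/cand.png

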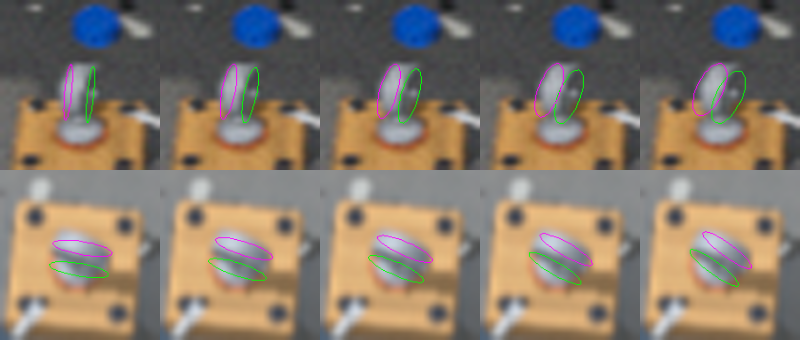

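```bash
python3 - <<'E'
from h import *
p=viewer.camera('top')
a=cv2.imread('pics/top0.png')[95:200,225:325]; cv2.imwrite('pics/pole.png',cv2.resize(a,None,fx=6,fy=5.7,interpolation=cv2.INTER_CUBIC))
b=cv2.imread('pics/side0.png')[70:260,200:290]; cv2.imwrite('pics/pole2.png',cv2.resize(b,None,fx=4,fy=3.1,interpolation=cv2.INTER_CUBIC))
E
```

```text
(no output)
```

View pics/pole.png

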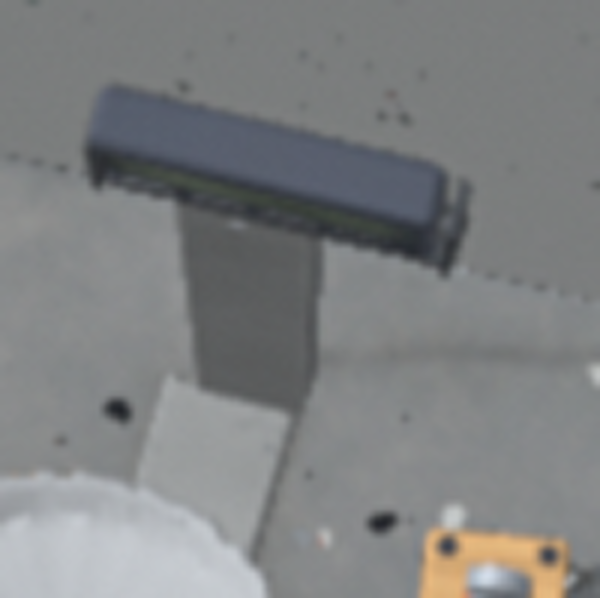

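View pics/pole2.png

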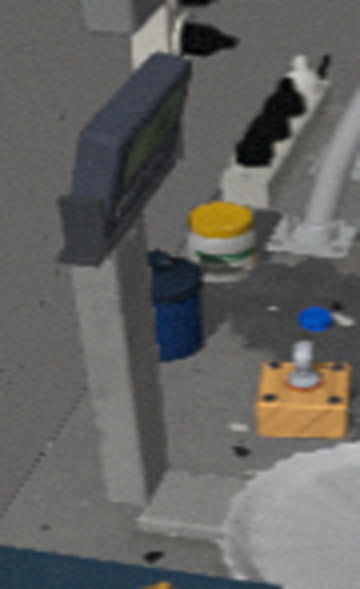

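```bash
python3 - <<'E'
from h import *
p=viewer.camera('top')
for u,v in [(200,380),(300,410),(318,370)]:
    for z in (0.02,): print(onz(p,225+u/6,95+v/5.7,z).round(3))
o=robot.get_obs()
# gripper at phi=60.24
P=np.array([.4609,.3503]);a=np.radians(112.3);x=np.array([np.cos(a),np.sin(a)]);y=np.array([np.sin(a),-np.cos(a)])
for i in (-1,1):
    for j in (-1,1): print((P+i*.0375*x+j*.095*y).round(3))
E
```

```text
[0.617 0.418 0.02 ]
[0.6   0.367 0.02 ]
[0.623 0.358 0.02 ]
[0.387 0.28 ]
[0.563 0.352]
[0.359 0.349]
[0.535 0.421]
```

Both views show the driver clear of the loop, with the ring turned to about -27°, against -7.5° at the start. The load rose from about 50° and fell again over the same angles on the way back, as expected with the eye up on its collar. Next I'll return the driver to a spot near where it first lay.

```bash
python3 -m crank '0 0 0 0.75 0 -0.1 1;0 0 0 0 0 0 1'; python3 plan.py 0.3287 0.2675 0.085 127.7 4
```

```text
time: 30.38
position: [0.3349, 0.3941, 0.0764]
tool_rot: [0.326, 0.945, 0.0, 0.0]
ft_force: [0.1, -0.2, -0.3]
grip_width: 0.0274
now [0.3349 0.3941 0.0764] xang 141.89 tz [ 0. -0. -1.] t 30.38 F [ 0.14 -0.18 -0.27] M [ 0.021 -0.042 -0.   ] w 0.0274 q [ 0.65  0.61  1.82 -0.    0.7  -0.26]
[0.0, 0.0, 0.71, -0.46, -0.65, -0.05]
[0.0, 0.0, 0.71, -0.5, -0.62, -0.05]
[0.0, 0.0, 0.71, -0.53, -0.58, -0.05]
[0.0, 0.0, 0.71, -0.57, -0.55, -0.05]
```

```bash
python3 -m crank '0 0 0.71 -0.46 -0.65 -0.05 1;0 0 0.71 -0.5 -0.62 -0.05 1;0 0 0.71 -0.53 -0.58 -0.05 1;0 0 0.71 -0.57 -0.55 -0.05 1;0 0 0 0 0 0 1'; python3 plan.py 0.3287 0.2675 0.008 127.7 3
```

```text
time: 31.0
position: [0.3336, 0.2633, 0.0845]
tool_rot: [0.445, 0.896, 0.002, 0.003]
ft_force: [-0.5, 0.4, -0.5]
grip_width: 0.0266
now [0.3336 0.2633 0.0845] xang 127.18 tz [ 0.007  0.002 -1.   ] t 31.0 F [-0.46  0.38 -0.49] M [-0.033  0.03   0.015] w 0.0266 q [ 0.4   0.53  2.05 -0.    0.56 -0.24]
[0.02, 0.01, -0.03, 0.05, -0.02, 0.64]
[0.02, 0.01, -0.03, 0.05, -0.01, 0.64]
[0.02, 0.01, -0.03, 0.05, -0.01, 0.64]
```

```bash
python3 -m crank '0.02 0.01 -0.03 0.05 -0.02 0.64 1;0.02 0.01 -0.03 0.05 -0.01 0.64 1;0.02 0.01 0 0.03 -0.01 0.35 1;0 0 0 0 0 0 1'; python3 plan.py 0.3287 0.2675 0.0075 127.7 1
```

```text
time: 31.5
position: [0.3367, 0.2692, 0.0179]
tool_rot: [0.442, 0.897, 0.005, 0.004]
ft_force: [0.6, -0.9, -0.5]
grip_width: 0.0272
now [0.3367 0.2692 0.0179] xang 127.47 tz [ 0.011  0.005 -1.   ] t 31.5 F [ 0.63 -0.87 -0.52] M [-0.067  0.029  0.014] w 0.0272 q [ 0.41  0.69  2.07  0.    0.37 -0.24]
[0.14, 0.03, -0.04, 0.09, -0.19, 0.26]
```

```bash
python3 -m crank '0.13 0.03 0 0.05 -0.1 0.15 1;0 0 0 0 0 0.05 1;0 0 0 0 0 0 1'; python3 plan.py 0.333 0.2685 0.0062 127.7 1
```

```text
time: 31.88
position: [0.3338, 0.2694, 0.0103]
tool_rot: [0.442, 0.897, 0.001, 0.001]
ft_force: [-0.2, -0.2, -1.3]
grip_width: 0.0272
now [0.3338 0.2694 0.0103] xang 127.52 tz [ 0.003  0.002 -1.   ] t 31.88 F [-0.19 -0.16 -1.34] M [-0.062  0.028  0.037] w 0.0272 q [ 0.42  0.7   2.07  0.    0.36 -0.24]
[0.04, 0.01, -0.04, -0.01, -0.03, 0.1]
```

```bash
python3 -m crank '0.04 0.01 0 0 -0.02 0.09 1;0 0 0 0 0 0 1'; python3 plan.py 0.333 0.2685 0.0061 127.7 1
```

```text
time: 32.12
position: [0.3334, 0.2691, 0.007]
tool_rot: [0.442, 0.897, 0.0, 0.0]
ft_force: [0.9, -0.4, -1.4]
grip_width: 0.0274
now [0.3334 0.2691 0.007 ] xang 127.53 tz [ 0.001  0.001 -1.   ] t 32.12 F [ 0.86 -0.39 -1.36] M [-0.051  0.033 -0.052] w 0.0274 q [ 0.42  0.71  2.07  0.    0.35 -0.24]
[0.01, -0.0, -0.03, -0.0, -0.02, 0.02]
```

Bottomed to within 1 mm. I'll open the gripper, lift and look.

```bash
python3 -m crank '0 0 0 0 0 0.02 1;0 0 0 0 0 0 0.3;0 0 0 0 0 0 -0.3;0 0 0 0 0 0 -0.3;0 0 0 0 0 0 -0.5'; python3 plan.py 0.333 0.2685 0.2 127.7
```

```text
time: 32.75
position: [0.3337, 0.2691, 0.0065]
tool_rot: [0.442, 0.897, 0.001, 0.0]
ft_force: [0.3, -0.9, -0.1]
grip_width: 0.053
now [0.3337 0.2691 0.0065] xang 127.52 tz [ 0.001  0.001 -1.   ] t 32.75 F [ 0.33 -0.93 -0.11] M [-0.04   0.039 -0.002] w 0.053 q [ 0.42  0.71  2.07  0.    0.35 -0.24]
[0.0, -0.0, -0.01, -0.0, -0.0, -0.81]
[0.0, -0.0, -0.01, -0.0, -0.0, -0.81]
[0.0, -0.0, -0.01, -0.0, -0.0, -0.81]
[0.0, -0.0, -0.01, -0.0, -0.0, -0.81]
[0.0, -0.0, -0.01, -0.0, -0.0, -0.81]
[0.0, -0.0, -0.01, -0.0, -0.0, -0.81]
```

```bash
python3 -m crank '0 0 0 0 0 -0.5 -0.5;0 0 0 0 0 -0.81 -0.5;0 0 0 0 0 -0.81 -0.5;0 0 0 0 0 -0.81 -0.5;0 0 0 0 0 -0.81 -0.5'; python3 -m crank '0 0 0 0 0 -0.81 -0.5;0 0 0 0 0 -0.7 -0.5'; python3 plan.py 0.478 0.196 0.223 93.4
```

```text
time: 33.38
position: [0.3315, 0.2679, 0.1581]
tool_rot: [0.442, 0.897, -0.002, -0.002]
ft_force: [1.9, -0.7, 0.4]
grip_width: 0.065
time: 33.62
position: [0.3311, 0.2677, 0.2209]
tool_rot: [0.442, 0.897, -0.002, -0.002]
ft_force: [-0.2, -0.5, 0.1]
grip_width: 0.0654
now [0.3311 0.2677 0.2209] xang 127.5 tz [-0.005 -0.002 -1.   ] t 33.62 F [-0.23 -0.47  0.07] M [-0.043 -0.025  0.005] w 0.0654 q [ 0.42  0.26  1.91  0.    0.98 -0.24]
[-0.01, -0.0, 0.97, -0.52, 0.26, -0.01]
[-0.01, -0.0, 0.97, -0.5, 0.3, -0.01]
[-0.01, -0.0, 0.97, -0.47, 0.34, -0.01]
[-0.01, -0.0, 0.97, -0.44, 0.38, -0.01]
[-0.01, -0.0, 0.97, -0.41, 0.42, -0.01]
[-0.01, -0.0, 0.97, -0.37, 0.45, -0.01]
[-0.01, -0.0, 0.97, -0.33, 0.48, -0.01]
```

```bash
python3 -m crank '0 0 0.97 -0.52 0.26 0 -1;0 0 0.97 -0.5 0.3 0 -1;0 0 0.97 -0.47 0.34 0 -1;0 0 0.97 -0.44 0.38 0 -1;0 0 0.97 -0.41 0.42 0 -1'; python3 -m crank '0 0 0.97 -0.37 0.45 0 -1;0 0 0.9 -0.3 0.4 0 -1;0 0 0 0 0 0 -1'
python3 - <<'E'
from fit import *
import pickle
p=shot('wrist','w11.png'); pickle.dump(p,open('w11.pkl','wb')); e=[.493,.2725,.08]
for t in ['block','eye','driver','cap_blue','bottle_blue','jar']: print(t,find(p,t,2))
rr=[]
c=proj(p,e)[0].round().astype(int); b=(c[0]-24,c[1]-24,c[0]+26,c[1]+26)
for d in (-22,-26,-30,-34):
    overlay(p,e,np.radians(d),'tmp.png',b,8,blockpts(e,np.radians(-4.5),.045)); rr.append(cv2.imread('pics/tmp.png'))
im=np.vstack([np.hstack(rr[:2]),np.hstack(rr[2:])]); cv2.imwrite('pics/cand2.png',cv2.resize(im,(600,600)))
E
```

```text
time: 34.25
position: [0.4359, 0.2151, 0.2234]
tool_rot: [0.625, 0.781, -0.001, -0.001]
ft_force: [0.2, -0.2, 0.4]
grip_width: 0.0872
time: 34.62
position: [0.4754, 0.1931, 0.2227]
tool_rot: [0.689, 0.725, -0.001, -0.001]
ft_force: [-0.5, 0.5, 0.8]
grip_width: 0.087
block [(0.95, array([0.487, 0.273, 0.045]))]
eye [(0.73, array([0.491, 0.276, 0.098])), (0.23, array([0.487, 0.271, 0.046]))]
driver [(0.74, array([0.331, 0.276, 0.022]))]
cap_blue [(0.86, array([0.477, 0.12 , 0.013])), (0.21, array([0.493, 0.275, 0.092]))]
bottle_blue [(0.85, array([0.598, 0.173, 0.093])), (0.27, array([0.479, 0.123, 0.014]))]
jar [(0.63, array([0.554, 0.046, 0.036]))]
```

View pics/cand2.png

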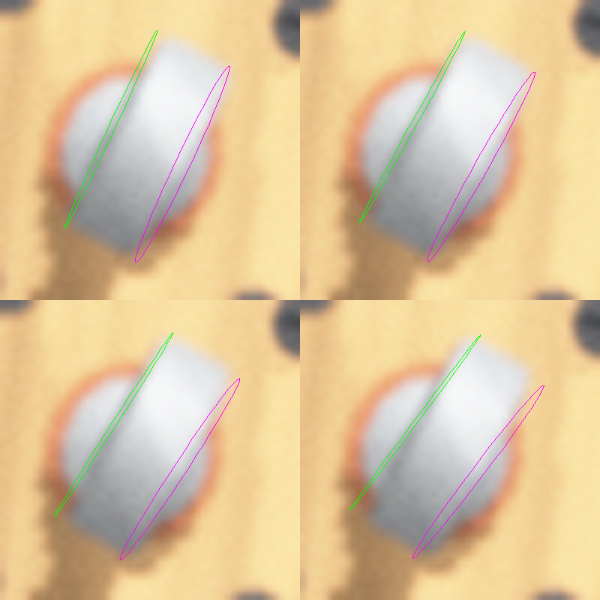

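View pics/w11.png

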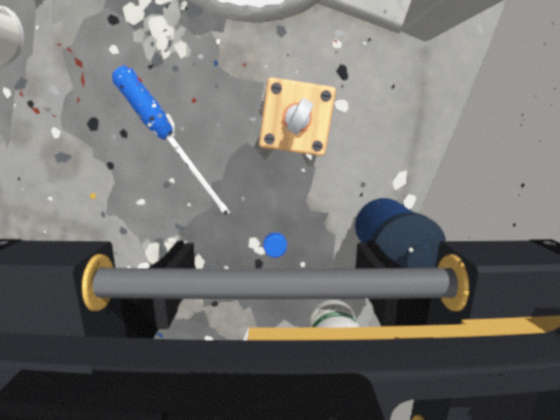

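```bash
python3 - <<'E'
from fit import *
import pickle
def ang(f,zp):
    p=pickle.load(open(f,'rb')); g=np.arange(-.024,.0241,.0005)
    X,Y=np.meshgrid(.493+g,.2725+g,indexing='ij'); uv=proj(p,np.c_[X.ravel(),Y.ravel(),np.full(X.size,zp)]).astype(np.float32)
    im=cv2.remap(p['img'],uv[:,0].reshape(X.shape),uv[:,1].reshape(X.shape),cv2.INTER_CUBIC).astype(int)
    m=((im[...,0]-im[...,2])<45).astype(np.uint8)
    n,l,s,c=cv2.connectedComponentsWithStats(m); k=l[len(g)//2,len(g)//2]
    i,j=np.nonzero(l==k); P=np.c_[g[i],g[j]]; w,V=np.linalg.eigh(np.cov(P.T)); a=np.degrees(np.arctan2(V[1,1],V[0,1]))
    return P.mean(0).round(4), ((a+90+90)%180-90).round(2), np.sqrt(w).round(4),len(P)
for f in ['w1.pkl','w2.pkl','w11.pkl']:
    for z in (.08,.096): print(f,z,ang(f,z))
E
```

```text
w1.pkl 0.08 (array([-0.0012,  0.0003]), np.float64(-9.64), array([0.0054, 0.0081]), 2138)
w1.pkl 0.096 (array([-0.0027,  0.0009]), np.float64(-9.84), array([0.0051, 0.0077]), 1919)
w2.pkl 0.08 (array([-0.0007,  0.    ]), np.float64(-12.83), array([0.0052, 0.0081]), 2071)
w2.pkl 0.096 (array([-0.0017, -0.0003]), np.float64(-12.7), array([0.005 , 0.0077]), 1864)
w11.pkl 0.08 (array([-0.0005, -0.    ]), np.float64(-26.99), array([0.0051, 0.0082]), 2073)
w11.pkl 0.096 (array([-0.0016, -0.0005]), np.float64(-27.0), array([0.0049, 0.0078]), 1866)
```

The same-view check shows the eye stopped near -27° while the lever went about 10° further, elastically, so it is on its collar. The driver lies flat at about (0.36, 0.24), roughly 0.14 m from the eye. The bystanders haven't moved, so I'm handing in.

```bash
python3 -m crank '0 0 0 0 0 0 -1;0 0 0 0 0 0 -1'; python3 -c "
from rig import robot
print(robot.hand_in())"
```

```text
time: 35.22
position: [0.4733, 0.1946, 0.2231]
tool_rot: [0.688, 0.726, -0.001, -0.001]
ft_force: [-0.2, -1.7, 0.3]
grip_width: 0.0871
the job is handed in; nothing more can be done
None
```

I put the screwdriver through the eye, tightened the eye clockwise onto its collar, backed off, and laid the driver flat near where it started. I handed in at about 35 s, and no verdict was reported.

**Tightening:** The moment about the eye reached about 0.24 N·m (±0.015) and held there for about half a second. It rose and fell over the same lever angles (roughly 50–60°) when I backed off. That elastic response is my evidence that the eye was on its collar, and the driver did not slip in the grip.

**Last checks:**
- **Driver:** It is lying flat, with its middle about 0.14 m from the eye and clear of the block.
- **Bystanders:** The bottle, cap and jar showed no movement beyond measurement error in the wrist view.

**What disagreed or stayed uncertain:**
- **Turn of the eye:** Picture estimates of the total turn ranged from 14° to 19°. Both fit the allowed range, but they don't prove the final joint value, so the collar claim rests on the moment and on the ring stopping while the lever went on.
- **Stiffness:** The load rose about five times more slowly with angle than the washer stiffness alone would give. I put this down to soft contact in the loop, because nothing else appeared to be touching.
- **Eye centre:** A sideways force of up to 3.7 N showed my eye centre was a few millimetres off. I corrected for that while backing off, and the driver then came out freely.

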